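# Load the steriliser with the carriers that match the sample

## Task

Slide the steriliser's cover fully open, move any carriers left in its chamber that are not the shape of the sample on the white card into the red returns tray, and load every carrier of the sample's shape from the blue bins beside those already in there, all lying flat on the floor. Then slide the cover fully shut and press the green start button right down. Leave the other carriers in the bins, the jars and the dish where they are.

Things in the scene. Friction and masses are not known exactly. Their poses are not given: they have to be found in the camera images.
- t1: carrier, plate shaped as T (bar across at +x, stem along x): bright 6 mm aluminium in a 76 x 76 mm square, strips 24 mm wide; black grip stud 20 x 20 mm, sides along x and y, in the middle, top 42 mm above the underside; 0.12 kg, loose. Origin: middle of the underside, z up. Starts in a blue bin, or absent
- t2: carrier, plate shaped as T (bar across at +x, stem along x): bright 6 mm aluminium in a 76 x 76 mm square, strips 24 mm wide; black grip stud 20 x 20 mm, sides along x and y, in the middle, top 42 mm above the underside; 0.12 kg, loose. Origin: middle of the underside, z up. Starts in a blue bin, or absent
- t3: carrier, plate shaped as T (bar across at +x, stem along x): bright 6 mm aluminium in a 76 x 76 mm square, strips 24 mm wide; black grip stud 20 x 20 mm, sides along x and y, in the middle, top 42 mm above the underside; 0.12 kg, loose. Origin: middle of the underside, z up. Starts in a blue bin, or absent
- t4: carrier, plate shaped as T (bar across at +x, stem along x): bright 6 mm aluminium in a 76 x 76 mm square, strips 24 mm wide; black grip stud 20 x 20 mm, sides along x and y, in the middle, top 42 mm above the underside; 0.12 kg, loose. Origin: middle of the underside, z up. Starts in the chamber, or absent
- pattern_t: orange pattern plate without stud, fixed down, of the same outline and axes as the T carriers: shape T (bar across at +x, stem along x), 76 x 76 x 6 mm, origin in the middle of its underside. One of the three patterns lies on the white card (the sample), the other two are stored on the grey board
- z1: carrier, plate shaped as Z (strip along x, arms to +y at the +x end, to -y at the -x end): bright 6 mm aluminium in a 76 x 76 mm square, strips 24 mm wide; black grip stud 20 x 20 mm, sides along x and y, in the middle, top 42 mm above the underside; 0.12 kg, loose. Origin: middle of the underside, z up. Starts in a blue bin, or absent
- z2: carrier, plate shaped as Z (strip along x, arms to +y at the +x end, to -y at the -x end): bright 6 mm aluminium in a 76 x 76 mm square, strips 24 mm wide; black grip stud 20 x 20 mm, sides along x and y, in the middle, top 42 mm above the underside; 0.12 kg, loose. Origin: middle of the underside, z up. Starts in a blue bin, or absent
- z3: carrier, plate shaped as Z (strip along x, arms to +y at the +x end, to -y at the -x end): bright 6 mm aluminium in a 76 x 76 mm square, strips 24 mm wide; black grip stud 20 x 20 mm, sides along x and y, in the middle, top 42 mm above the underside; 0.12 kg, loose. Origin: middle of the underside, z up. Starts in a blue bin, or absent
- z4: carrier, plate shaped as Z (strip along x, arms to +y at the +x end, to -y at the -x end): bright 6 mm aluminium in a 76 x 76 mm square, strips 24 mm wide; black grip stud 20 x 20 mm, sides along x and y, in the middle, top 42 mm above the underside; 0.12 kg, loose. Origin: middle of the underside, z up. Starts in the chamber, or absent
- pattern_z: orange pattern plate without stud, fixed down, of the same outline and axes as the Z carriers: shape Z (strip along x, arms to +y at the +x end, to -y at the -x end), 76 x 76 x 6 mm, origin in the middle of its underside. One of the three patterns lies on the white card (the sample), the other two are stored on the grey board
- h1: carrier, plate shaped as H (two strips along x, web between them): bright 6 mm aluminium in a 76 x 76 mm square, strips 24 mm wide; black grip stud 20 x 20 mm, sides along x and y, in the middle, top 42 mm above the underside; 0.12 kg, loose. Origin: middle of the underside, z up. Starts in a blue bin, or absent
- h2: carrier, plate shaped as H (two strips along x, web between them): bright 6 mm aluminium in a 76 x 76 mm square, strips 24 mm wide; black grip stud 20 x 20 mm, sides along x and y, in the middle, top 42 mm above the underside; 0.12 kg, loose. Origin: middle of the underside, z up. Starts in a blue bin, or absent
- h3: carrier, plate shaped as H (two strips along x, web between them): bright 6 mm aluminium in a 76 x 76 mm square, strips 24 mm wide; black grip stud 20 x 20 mm, sides along x and y, in the middle, top 42 mm above the underside; 0.12 kg, loose. Origin: middle of the underside, z up. Starts in a blue bin, or absent
- h4: carrier, plate shaped as H (two strips along x, web between them): bright 6 mm aluminium in a 76 x 76 mm square, strips 24 mm wide; black grip stud 20 x 20 mm, sides along x and y, in the middle, top 42 mm above the underside; 0.12 kg, loose. Origin: middle of the underside, z up. Starts in the chamber, or absent
- pattern_h: orange pattern plate without stud, fixed down, of the same outline and axes as the H carriers: shape H (two strips along x, web between them), 76 x 76 x 6 mm, origin in the middle of its underside. One of the three patterns lies on the white card (the sample), the other two are stored on the grey board
- card: white sample card 100 x 100 x 2 mm lying on the bench beyond the bins, fixed; origin mid underside. The pattern plate on it is the sample. To its right a grey board holds the two patterns not in use. Three blue bins, fixed, as large as the red tray, hold mixed carriers
- returns: red metal returns tray fixed on the bench among the blue bins, empty at the start, 307 mm along its x, 107 mm along its y, rim 14 mm high, floor and walls 3.5 mm thick; origin at the middle of its underside
- chamber (a point): middle of the black chamber floor of a white UV steriliser (fixed, 424 x 212 mm), 6 mm above the bench; x points to its housing (away from the robot), z up. Chamber 200 x 200 mm inside, sides along x and y, walls 6 mm thick, top 55 mm above the bench. At x = 106 to 315 mm a grey housing 30 mm high between rails 55 mm high, 200 mm apart, with the start button
- cover (a joint): position of the steriliser's see-through amber cover in m, 0 = shut over the chamber, 0.21 = fully open; it slides level along the chamber's +x over the housing (and over the button), 56 to 62 mm above the bench, friction about 2 N, stays where it is left; it starts at 0 to 0.06
- cover_handle (a point): middle of the cover's grip bar: an aluminium bar 100 mm long along the chamber's y, 12 x 12 mm in section, its centre 92 mm above the bench (30 mm above the cover), open beneath between two end posts; 25 mm from the cover's middle towards the chamber's -x. Moves with the cover
- start (a joint): travel of the green round start button in m, 0 = up, 0.006 = fully down (about 5 N); it springs back. 30 mm across, on the housing; middle 150 mm along +x from the chamber's middle, its top 52 mm above the bench; pressed straight down; hidden under the cover while that is open
- jar_red: bystander: amber specimen jar with red cap, 48 mm across, 95 mm tall, origin at the middle of its foot
- jar_white: bystander: amber specimen jar with white cap, 48 mm across, 85 mm tall, origin at the middle of its foot
- dish: bystander: shallow glass dish 90 mm across, 16 mm high, origin at the middle of its foot
Mind the look-alikes: they are no part of the job. Leave any purple or turquoise look-alike of the z3 alone.

How it is judged:
By the outcome, as a careful person would: the job done as asked, in the order asked, and still so for the second after the job is handed in, with the robot touching nothing.
Of t1, t2, t3 only 2 to 3 are there at a start; the rules pass over those that are not, and their reading is None.
Of z1, z2, z3 only 2 to 3 are there at a start; the rules pass over those that are not, and their reading is None.
Of h1, h2, h3 only 2 to 3 are there at a start; the rules pass over those that are not, and their reading is None.
Of t4, z4, h4 only 2 to 3 are there at a start; the rules pass over those that are not, and their reading is None.
At some moment in a run one of t1, z1, h1, t2, z2, h2, t3, z3, h3 may be knocked a few centimetres aside while the robot is not near it.
It also fails if it takes over 210 s, if anything falls off the work surface, if the arm or the gripper's body presses on something with over 40 N, if the wrist force passes 120 N, or if a joint passes its speed limit or range.

## Robot

A 6-joint arm with a two-finger parallel gripper is mounted at the origin on the work surface. World frame = base frame: x ahead of the robot, y to its left, z up, the work surface at z = 0. Lengths are in m, angles in degrees, forces in N, time in s.
With the tool pointing down it reaches from about 0.4 to 0.825 m from the base axis. Payload 7 kg.
Tool frame: the origin (TCP) lies midway between the tips of the shut fingers; the grasp point (between the pads) lies 19 mm behind it; x points along the fingers, z is the direction in which the jaws open and shut, and the axes are right-handed (so a half turn about x gives the same grasp; the last joint's range is limited). The gripper opens to 88 mm and grips with 3 to 60 N. Pads are 19 mm wide; open, the fingers measure 130 mm over their backs; the gripper's body (78 mm by 193 mm) begins 47 mm behind the grasp point.
Start: joints at [83.314, 20.546, 0.682, 0, -70.136, -16.507], TCP at [0.266, 0.62, 0.227] pointing down, gripper open.
Joint ranges: [-176.03, 176.03], [-82.01, 121.73], [-58.28, 71.71], [-173.87, 95.51], [-174.79, -0.11], [-173.66, 173.66]. Speed limits (degrees/s): [136.94, 136.94, 172.46, 180, 180, 180].

## Interface

Orientations are given as [roll, pitch, yaw] about the fixed x, y, z axes, in that order (R = Rz(yaw) Ry(pitch) Rx(roll)).
In Python, from plant import ctrl gives the robot as it stands. The module is installed in compiled form; this text tells all that it offers.
- The arm moves only by the tool servo_tool, never from a script. Its argument "deltas" is a list of rows, each a list of 3 entries, a list of its own where there are three numbers: the turn, a rotation vector about the tool's x, y, z in degrees, then the shift along the tool's x, y, z in cm, then the finger opening in cm, from 0 to 8.76. A call has 1 to 5 rows; each row is the pose to reach, as a shift and turn from the pose measured when the call began, along the tool's axes at that moment; what a row does not reach only later rows make up. A row lasts 1/10 s, in which the tool goes at most 50 mm and 8.59 degrees, less where a joint would pass 70% of its speed; a pose out of reach is approached as far as the arm can. A call with a gripper value outside its range is refused whole. The fingers move at their own pace and stop on an object; the grip force is fixed at half the most. Time passes only in rows, so rows that repeat a pose let the fingers close. It gives the time, the measured TCP pose, the force and the opening at its end, in the units of the state.
- ctrl.get_obs(): the state, without advancing time (a new reading comes with each control period).
- ctrl.snapshot(name): name is "side" or "top" or "wrist"; returns a dict with "image" (480x640x3 uint8, red, green, blue), "vertical_fov" (degrees; the focal length in pixels is half the picture's height over the tangent of half this angle, whatever the lens; pixels are square), "cx", "cy" (the principal point, pixels), "k1" (the pictures are not rectified: a ray, as slopes to the right and down, at radius r is drawn at 1 + k1 r^2 times it, then the intrinsics apply), "rvec" (rotation vector, rad) and "tvec" (3), from world to camera coordinates, as OpenCV has them. Camera axes: x right, y down, z forward; pixel columns grow to the right and rows downward; lengths in m; the calibration is good to about 2 mm. A picture is of the moment at which its call begins. There is no depth.
- ctrl.close_job(): hands the job in, once; it reports no verdict.
The state is a dict: "clock": time; "joint_pos": joint angles; "qvel": joint speeds; "tau": joint torques, N m; "tool_pos": TCP position; "orientation": TCP orientation; "force": force on the tool from outside, world axes, zero at the start; "moment": the same for the moment, N m; "opening": finger opening in m.
Only numpy, scipy, OpenCV 4.12 (cv2) and the standard library are available. Lean on these libraries where they do the work, as an engineer would, in place of code of your own. Each camera call takes 0.05 s, during which the arm holds its last target. There are 200 camera calls.

## Working session

There is one attempt and no reset: what is moved stays moved. The work goes in short steps, Python scripts to look and compute and a tool call to move; the robot and the scene stay as the last step left them, time stands still between calls to the robot, and variables do not carry over. Pictures are saved under pics/ and viewed, on a budget of 14 in all, crops included, one or two more only if the job needs it, and the job is handed in when it is done.

Besides the shell and the picture viewer there is one more tool, called after "Emit:" as name(argument=value, ...), one argument or row to a line, values as JSON. servo_tool: Moves the arm, as the interface text tells. Its arguments: {"type":"object","properties":{"deltas":{"type":"array","items":{"type":"array"}}},"required":["deltas"]}

```bash
mkdir -p pics; cat > h.py <<'E'
import numpy as np, cv2
from scipy.spatial.transform import Rotation as R
from plant import ctrl
def snap(n,save=None):
    s=ctrl.snapshot(n); 
    if save: cv2.imwrite('pics/'+save+'.png',s['image'][:,:,::-1])
    return s
def K(s):
    f=s['image'].shape[0]/2/np.tan(np.radians(s['vertical_fov'])/2)
    return f
def ray(s,uv,z):
    """pixels -> world points on plane z"""
    uv=np.atleast_2d(uv).astype(float); f=K(s)
    m=np.array([[f,0,s['cx']],[0,f,s['cy']],[0,0,1]])
    n=cv2.undistortPoints(uv[:,None],m,np.array([s['k1'],0,0,0,0.]))[:,0]
    Rm=cv2.Rodrigues(np.array(s['rvec'],float))[0]; t=np.array(s['tvec'],float).ravel()
    c=-Rm.T@t; d=np.c_[n,np.ones(len(n))]@Rm
    return c+d*((z-c[2])/d[:,2])[:,None]
def proj(s,P):
    f=K(s); m=np.array([[f,0,s['cx']],[0,f,s['cy']],[0,0,1]])
    return cv2.projectPoints(np.atleast_2d(P).astype(float),np.array(s['rvec'],float),np.array(s['tvec'],float),m,np.array([s['k1'],0,0,0,0.]))[0][:,0]
E
python3 - <<'E'
from h import *
o=ctrl.get_obs(); print(o)
for n in('top','side'):
    s=snap(n,n+'0'); print(n,{k:v for k,v in s.items() if k!='image'})
E
```

```text
{'clock': 0.0, 'joint_pos': array([ 8.33157425e+01,  2.05936176e+01,  6.34573215e-01, -1.93912728e-02,
       -7.01343117e+01, -1.65070114e+01]), 'qvel': array([-0.06234556,  0.04675151, -0.05911993, -0.02987915,  0.03896206,
        0.12636299]), 'tau': array([ 2.06682082e-03, -5.82715774e+01,  2.93042654e+01,  6.99708447e+00,
        6.80234531e-03, -1.40121192e-04]), 'tool_pos': array([0.26565378, 0.62001473, 0.2256064 ]), 'orientation': array([   5.4598242 ,   89.90488034, -107.73804909]), 'force': array([-0.31676909, -0.44435451,  0.78207152]), 'moment': array([0.00043644, 0.01570307, 0.00972631]), 'opening': 0.08740249006455812}
top {'vertical_fov': 55.044445548547344, 'cx': 321.62529843714657, 'cy': 237.5069460512293, 'k1': -0.10818604706606444, 'rvec': array([ 2.19315538, -2.1683718 ,  0.14574401]), 'tvec': array([0.03405473, 0.50191676, 1.01351781])}
side {'vertical_fov': 46.0455521075943, 'cx': 318.3877779355293, 'cy': 238.74252548403877, 'k1': 0.05129842340892, 'rvec': array([ 2.24801793, -0.16559306,  0.07612938]), 'tvec': array([-0.50859573,  0.16277895,  1.41414186])}
```

View pics/top0.png

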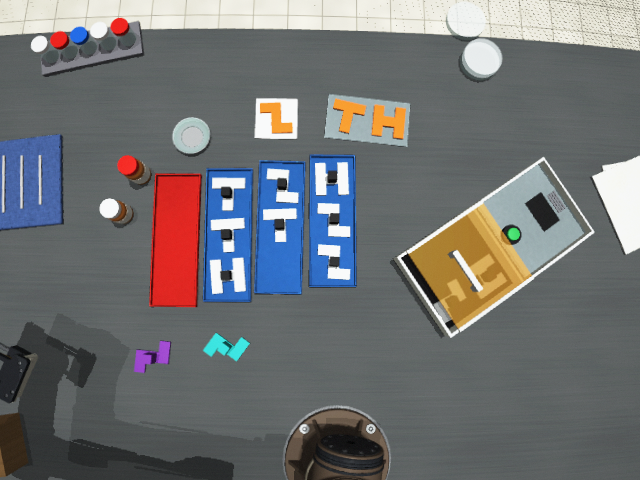

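View pics/side0.png

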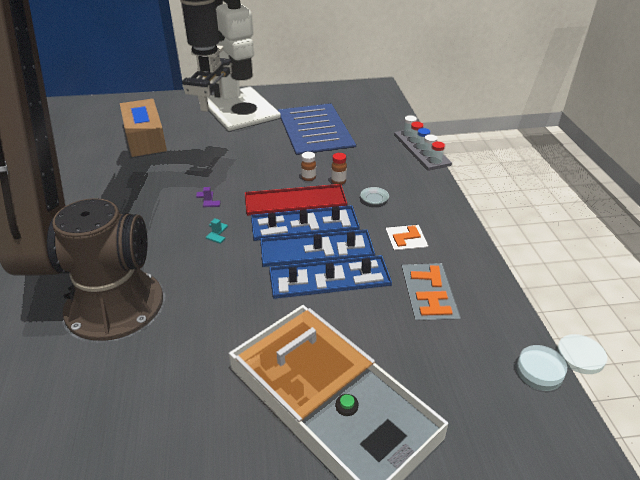

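The top view shows the Z sample at (277,118), bins between x=205 and 355, the red tray at (175,240), and the steriliser at about (395–593, 158–337). I'll measure these and zoom in on the bins and chamber.

```bash
cat > m.py <<'E'
from h import *
s=snap('top'); im=s['image']; hsv=cv2.cvtColor(im,cv2.COLOR_RGB2HSV)
# steriliser outer corners at z=.055
c=np.array([[398,258],[543,158],[593,232],[451,337]]); P=ray(s,c,.055)[:,:2]; print('corners',P.round(4).tolist())
print('sides',[np.linalg.norm(P[i]-P[(i+1)%4]).round(4) for i in range(4)])
m=cv2.inRange(hsv,(45,120,80),(75,255,255)); n,l,st,ce=cv2.connectedComponentsWithStats(m)
for i in range(1,n):
    if st[i,4]>60: print('green',ce[i],st[i,4],ray(s,ce[i],.052).round(4))
# red tray, bins
for nm,lo,hi in(('red',(0,180,100),(5,255,255)),('blue',(100,150,80),(125,255,255))):
    m=cv2.inRange(hsv,lo,hi); m=cv2.morphologyEx(m,cv2.MORPH_CLOSE,np.ones((25,25)))
    for k in cv2.findContours(m,0,2)[0]:
        if cv2.contourArea(k)>1500:
            b=cv2.boxPoints(cv2.minAreaRect(k)); q=ray(s,b,.014)[:,:2]
            print(nm,'ctr',q.mean(0).round(4),'sides',np.linalg.norm(q[0]-q[1]).round(3),np.linalg.norm(q[1]-q[2]).round(3),q.round(3).tolist())
# studs
m=cv2.inRange(hsv,(0,0,0),(180,255,60)); m[:150]=0;m[300:]=0;m[:,:200]=0;m[:,360:]=0
n,l,st,ce=cv2.connectedComponentsWithStats(m)
for i in range(1,n):
    if st[i,4]>50: print('stud',ce[i].round(1),st[i,4],ray(s,ce[i],.03)[0].round(4))
a=cv2.resize(im[145:310,200:365],None,fx=3,fy=3,interpolation=cv2.INTER_CUBIC)
b=cv2.resize(im[180:345,390:545],None,fx=3,fy=3,interpolation=cv2.INTER_CUBIC)
b=np.clip(b*1.0,0,255).astype(np.uint8); 
cv2.imwrite('pics/zoom.png',cv2.resize(np.hstack([a[:495],b[:495]]),(800,412))[:,:,::-1])
E
python3 m.py
```

```text
corners [[0.4553, -0.128], [0.692, -0.4754], [0.5195, -0.5921], [0.2828, -0.2452]]
sides [np.float64(0.4204), np.float64(0.2083), np.float64(0.4199), np.float64(0.2085)]
green [513.17557252 233.57251908] 131 [[ 0.5133 -0.395   0.052 ]]
red ctr [0.5173 0.415 ] sides 0.353 0.196 [[0.34, 0.501], [0.692, 0.522], [0.693, 0.325], [0.344, 0.312]]
blue ctr [0.5264 0.1374] sides 0.355 0.339 [[0.693, 0.318], [0.698, -0.037], [0.359, -0.037], [0.355, 0.305]]
stud [332.1 177.1] 95 [0.6402 0.0173 0.03  ]
stud [281.9 183.9] 95 [0.6225 0.1314 0.03  ]
stud [226.3 192.5] 100 [0.601  0.2574 0.03  ]
stud [334.1 218.5] 85 [0.5445 0.012  0.03  ]
stud [279.3 224.4] 82 [0.5296 0.1354 0.03  ]
stud [226.2 234.3] 100 [0.5056 0.2543 0.03  ]
stud [334.2 261.2] 79 [0.4482 0.0112 0.03  ]
stud [225.7 274.9] 86 [0.4146 0.2528 0.03  ]
```

View pics/zoom.png

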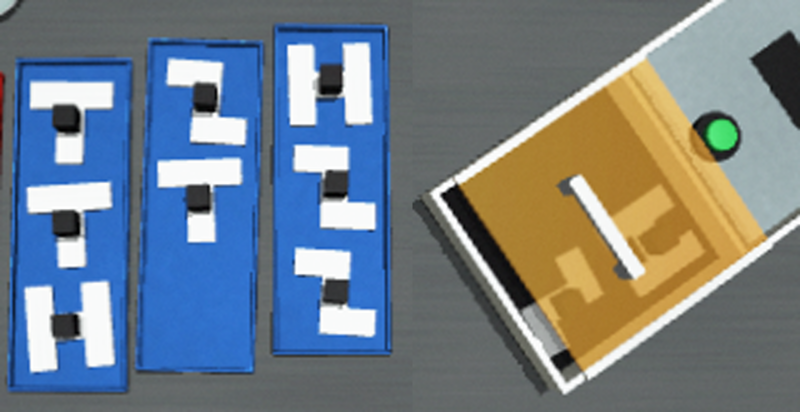

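The Z carriers are at bin 2 top (282,184) and bin 3 middle and bottom (334,218 and 334,261). Two carriers show faintly under the cover. I'll write a move-planning helper and locate the handle.

```bash
cat >> h.py <<'E'
def Rt(psi):
    c,s_=np.cos(np.radians(psi)),np.sin(np.radians(psi))
    return np.array([[0,-s_,c],[0,c,s_],[-1,0,0]])
def cur():
    o=ctrl.get_obs(); Rm=R.from_euler('xyz',o['orientation'],degrees=True).as_matrix()
    return o,np.array(o['tool_pos']),Rm,np.degrees(np.arctan2(Rm[1,2],Rm[0,2]))
def plan(p,psi=None,start=None,flip=False):
    """print turn/shift in tool axes from the current (or given) pose to TCP p, jaw direction psi (mod 180)"""
    o,P,Rm,ps=cur()
    if start is not None: P,Rm,ps=np.array(start[0]),Rt(start[1]),start[1]
    if psi is None: psi=ps
    psi=psi-180*round((psi-ps)/180)+(180 if flip else 0)
    rv=R.from_matrix(Rm.T@Rt(psi)).as_rotvec(degrees=True); d=Rm.T@(np.array(p)-P)*100
    print('turn',rv.round(2).tolist(),'shift cm',d.round(2).tolist(),'psi',round(ps,1),'->',round(psi,1),'rows',round(max(np.linalg.norm(d)/5,np.linalg.norm(rv)/8.59),1),'j',o['joint_pos'].round(0).tolist())
    return p,psi
AX=-55.73; C=np.array([.4283,-.2725])
def cham(x,y,z=None):
    a=np.radians(AX); v=C+np.array([np.cos(a)*x-np.sin(a)*y,np.sin(a)*x+np.cos(a)*y])
    return v if z is None else np.r_[v,z]
def tocham(p):
    a=np.radians(AX); d=np.array(p)[:2]-C; return np.array([np.cos(a)*d[0]+np.sin(a)*d[1],-np.sin(a)*d[0]+np.cos(a)*d[1]])
E
python3 - <<'E'
from h import *
s=snap('top')
h=ray(s,[[455.8,254],[477.8,290]],.098); print(h.round(4).tolist(),'len',np.linalg.norm(h[0]-h[1]),'mid',h.mean(0), 'in chamber',tocham(h.mean(0)))
t=ray(s,[[157,174],[201,174],[197,306],[151,306]],.014)[:,:2]; print('tray',t.round(3).tolist(),t.mean(0))
for c in([133,168],[115,210]): print('jar~',ray(s,c,.06))
p=plan((.47,.2,.22),-55.7); plan((*h.mean(0)[:2],.2),-55.7,start=p)
plan((.47,.2,.22),-55.7,flip=True)
E
```

```text
[[0.4623, -0.2444, 0.098], [0.386, -0.2913, 0.098]] len 0.08951930597844628 mid [ 0.42413509 -0.26781569  0.098     ] in chamber [-0.00621632 -0.00080415]
tray [[0.647, 0.425], [0.647, 0.321], [0.344, 0.319], [0.342, 0.424]] [0.49494784 0.37210646]
jar~ [[0.64890774 0.46470026 0.06      ]]
jar~ [[0.55332785 0.49982443 0.06      ]]
turn [-57.5, 0.06, 0.02] shift cm [0.63, 35.32, 30.57] psi -113.2 -> -55.7 rows 9.3 j [83.0, 21.0, 1.0, -0.0, -70.0, -17.0]
turn [0.0, 0.0, 0.0] shift cm [2.0, -30.15, 36.06] psi -55.7 -> -55.7 rows 9.4 j [83.0, 21.0, 1.0, -0.0, -70.0, -17.0]
turn [122.5, 0.03, -0.07] shift cm [0.63, 35.32, 30.57] psi -113.2 -> 124.3 rows 14.3 j [83.0, 21.0, 1.0, -0.0, -70.0, -17.0]
```

Emit:
servo_tool(
  deltas=[
    [[40,0,0],[0.6,18,15.5],8],
    [[40,0,0],[0.6,18,15.5],8],
    [[40,0,0],[0.6,18,15.5],8],
    [[40,0,0],[0.6,18,15.5],8],
    [[40,0,0],[0.6,18,15.5],8],
  ],
)

```text
clock: 0.7
tool_pos: [0.3707, 0.4041, 0.2202]
orientation: [44.2, 89.9, -109.4]
force: [1.8, 0.2, -0.0]
opening: 0.0802
```

```bash
python3 - <<'E'
from h import *
p=plan((.47,.15,.2),124.3,flip=True); plan((.47,.15,.2),124.3); plan((.424,-.268,.2),124.3,start=p)
E
```

```text
turn [-97.86, 0.08, 0.01] shift cm [2.04, 27.18, 2.42] psi -153.6 -> -55.7 rows 11.4 j [68.0, 9.0, -16.0, 0.0, -65.0, -42.0]
turn [82.14, 0.01, -0.08] shift cm [2.04, 27.18, 2.42] psi -153.6 -> -235.7 rows 9.6 j [68.0, 9.0, -16.0, 0.0, -65.0, -42.0]
turn [0.0, 0.0, 0.0] shift cm [0.0, -27.36, 31.94] psi -55.7 -> -55.7 rows 8.4 j [68.0, 9.0, -16.0, 0.0, -65.0, -42.0]
```

Emit:
servo_tool(
  deltas=[
    [[42,0,0],[2,25,2.4],8],
    [[42,0,0],[2,25,2.4],8],
    [[42,0,0],[2,25,2.4],8],
    [[42,0,0],[2,25,2.4],8],
    [[42,0,0],[2,25,2.4],8],
  ],
)

```text
clock: 1.2
tool_pos: [0.4591, 0.172, 0.2009]
orientation: [113.4, 90.0, -82.5]
force: [2.2, 1.4, 0.7]
opening: 0.0798
```

```bash
python3 - <<'E'
from h import *
plan((.424,-.268,.18),124.3)
E
```

```text
turn [39.82, -0.03, -0.03] shift cm [2.11, 43.28, -8.67] psi 164.1 -> 124.3 rows 8.8 j [44.0, 4.0, -24.0, 0.0, -62.0, -59.0]
```

Emit:
servo_tool(
  deltas=[
    [[39.8,0,0],[1.5,24,-4],8],
    [[39.8,0,0],[1.5,24,-4],8],
    [[39.8,0,0],[1.5,24,-4],8],
    [[39.8,0,0],[1.5,24,-4],8],
    [[39.8,0,0],[1.5,24,-4],8],
  ],
)

```text
clock: 1.7
tool_pos: [0.4311, -0.0718, 0.1862]
orientation: [-150.6, 89.9, -26.6]
force: [1.7, -0.2, 0.2]
opening: 0.0799
```

```bash
python3 - <<'E'
from h import *
plan((.424,-.268,.17),124.3)
E
```

```text
turn [-0.31, -0.04, 0.02] shift cm [1.63, 11.56, -15.87] psi 124.0 -> 124.3 rows 3.9 j [17.0, -1.0, -31.0, 0.0, -59.0, -73.0]
```

Emit:
servo_tool(
  deltas=[
    [[0,0,0],[1.6,11.6,-15.9],8],
    [[0,0,0],[1.6,11.6,-15.9],8],
    [[0,0,0],[1.6,11.6,-15.9],8],
    [[0,0,0],[1.6,11.6,-15.9],8],
    [[0,0,0],[1.6,11.6,-15.9],8],
  ],
)

```text
clock: 2.2
tool_pos: [0.4224, -0.2731, 0.1693]
orientation: [89.7, 89.9, -146.6]
force: [-0.3, -0.2, 0.1]
opening: 0.0802
```

```bash
python3 - <<'E'
from h import *
s=snap('wrist','w1'); plan((.424,-.268,.075),124.3)
E
```

```text
turn [-0.63, 0.02, -0.05] shift cm [9.44, -0.29, 0.17] psi 123.7 -> 124.3 rows 1.9 j [-10.0, 7.0, -25.0, 0.0, -58.0, -46.0]
```

View pics/w1.png

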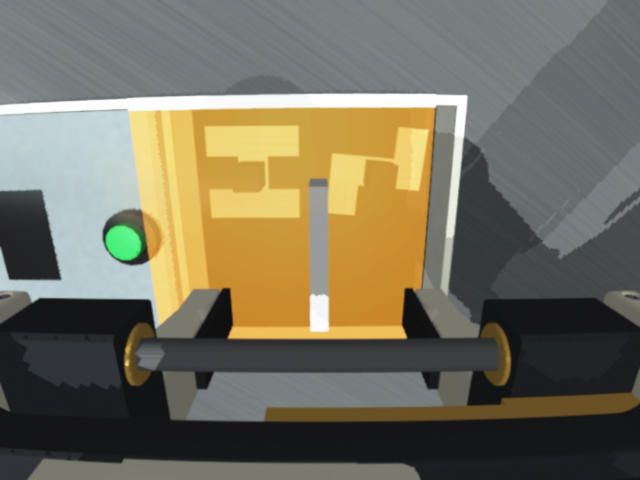

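The wrist view shows the grip bar centred between the fingers (u≈319). Under the cover are an H at (252,170) and probably a Z at (375,170). Descending to grip.

Emit:
servo_tool(
  deltas=[
    [[0,0,0],[5,-0.3,0.2],6],
    [[0,0,0],[9.3,-0.3,0.2],6],
    [[0,0,0],[9.3,-0.3,0.2],6],
    [[0,0,0],[9.3,-0.3,0.2],0.6],
    [[0,0,0],[9.3,-0.3,0.2],0.6],
  ],
)

```text
clock: 2.75
tool_pos: [0.4258, -0.2677, 0.0787]
orientation: [-153.6, 89.9, -29.8]
force: [1.1, -0.3, 0.3]
opening: 0.0493
```

Emit:
servo_tool(
  deltas=[
    [[0,0,0],[0,0,0],0.6],
    [[0,0,0],[0,0,0],0.6],
    [[0,0,0],[0,0,0],0.6],
    [[0,0,0],[0,0,0],0.6],
    [[0,0,0],[0,0,0],0.6],
  ],
)

```text
clock: 3.25
tool_pos: [0.426, -0.2679, 0.0791]
orientation: [-153.9, 89.8, -30.1]
force: [-0.7, 0.5, 4.2]
opening: 0.0116
```

```bash
python3 - <<'E'
from h import *
o,P,_,_=cur(); print(tocham(P),P,o['force'])
q=tocham(P)
plan(np.r_[cham(.186,q[1]),P[2]],124.3)
E
```

```text
[-0.00508253  0.00069621] [ 0.4260134  -0.26790781  0.0791187 ] [-0.73987646  0.50351355  4.20948584]
turn [-0.52, -0.17, 0.08] shift cm [0.06, -0.16, -19.11] psi 123.8 -> 124.3 rows 3.8 j [-10.0, 13.0, -32.0, 0.0, -45.0, -47.0]
```

Emit:
servo_tool(
  deltas=[
    [[0,0,0],[0,0,-4],0.6],
    [[0,0,0],[0,0,-8],0.6],
    [[0,0,0],[0,-0.1,-12],0.6],
    [[0,0,0],[0,-0.2,-16],0.6],
    [[0,0,0],[0,-0.2,-18.7],0.6],
  ],
)

```text
clock: 3.75
tool_pos: [0.5316, -0.4242, 0.0791]
orientation: [169.5, 89.9, -66.7]
force: [-1.5, 2.9, 3.7]
opening: 0.0119
```

Emit:
servo_tool(
  deltas=[
    [[0,0,0],[0,0,-0.4],0.6],
    [[0,0,0],[0,0,-0.7],0.6],
  ],
)

```text
clock: 3.95
tool_pos: [0.5317, -0.4255, 0.0785]
orientation: [14.1, 89.4, 137.7]
force: [-12.6, 32.2, 24.5]
opening: 0.0115
```

```bash
python3 - <<'E'
from h import *
o,P,_,_=cur(); print(tocham(P),P,o['force'])
E
```

```text
[ 0.18466629 -0.00066671] [ 0.53173341 -0.42548239  0.07850081] [-12.62614009  32.184953    24.46912544]
```

At the end stop. Releasing and lifting clear.

Emit:
servo_tool(
  deltas=[
    [[0,0,0],[0,0,0.05],4],
    [[0,0,0],[0,0,0.05],4],
    [[0,0,0],[0,0,0.05],4],
    [[0,0,0],[-4,0,0.05],4],
    [[0,0,0],[-9,0,0.05],4],
  ],
)

```text
clock: 4.45
tool_pos: [0.5307, -0.4252, 0.1665]
orientation: [20.5, 89.1, 144.1]
force: [0.3, -0.4, 0.2]
opening: 0.0395
```

```bash
python3 - <<'E'
from h import *
plan(cham(-.05,0,.24),124.3)
E
```

```text
turn [-0.66, 0.88, -0.32] shift cm [-6.99, 0.16, 23.5] psi 123.6 -> 124.3 rows 4.9 j [-22.0, 24.0, -2.0, -0.0, -65.0, -34.0]
```

Emit:
servo_tool(
  deltas=[
    [[-0.7,0.9,0],[-7,0.2,23.5],4],
    [[-0.7,0.9,0],[-7,0.2,23.5],4],
    [[-0.7,0.9,0],[-7,0.2,23.5],4],
    [[-0.7,0.9,0],[-7,0.2,23.5],4],
    [[-0.7,0.9,0],[-7,0.2,23.5],4],
  ],
)

```text
clock: 4.95
tool_pos: [0.3986, -0.2304, 0.2406]
orientation: [100.8, 89.7, -134.9]
force: [0.8, 0.3, 1.4]
opening: 0.0401
```

```bash
python3 - <<'E'
from h import *
s=snap('wrist','w2'); o,P,_,ps=cur(); print(P,ps,tocham(P))
E
```

```text
[ 0.39586    -0.22763921  0.24316748] 124.28847527416484 [-0.05533941 -0.00154738]
```

View pics/w2.png

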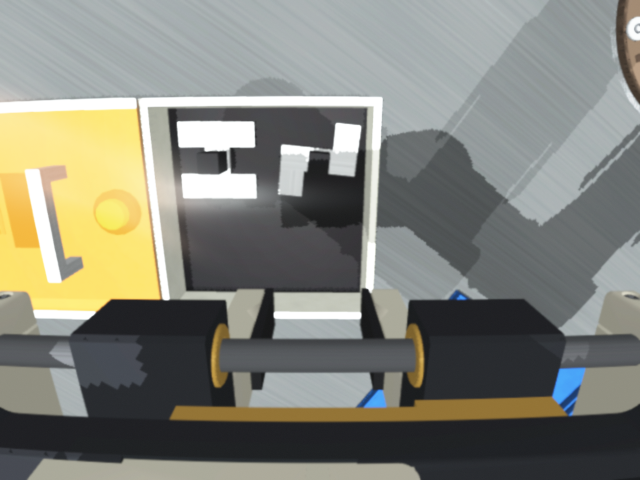

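The chamber holds an H around (217,160) and a Z around (320,160), slightly rotated, both on the chamber's −y side. Measuring both.

```bash
cat > mc.py <<'E'
from h import *
def meas(s,roi=None):
    g=cv2.cvtColor(s['image'],cv2.COLOR_RGB2HSV); 
    m=cv2.inRange(g,(0,0,150),(180,60,255))
    b=proj(s,np.array([cham(*p,.012) for p in((-.097,-.097),(.097,-.097),(.097,.097),(-.097,.097))]))
    mk=np.zeros(m.shape,np.uint8); cv2.fillConvexPoly(mk,b.round().astype(int),255); m&=mk; m[285:]=0
    n,l,st,ce=cv2.connectedComponentsWithStats(m)
    for i in range(1,n):
        if st[i,4]<150: continue
        k=np.argwhere(l==i)[:,::-1].astype(float); w=ray(s,k,.012); c=np.array([tocham(x) for x in w])*1000
        r=cv2.minAreaRect(c.astype(np.float32)); print('strip',ce[i].round(0),'chamber mm ctr',np.round(r[0],1),'size',np.round(r[1],1),'ang',round(r[2],1))
    return b
if __name__=='__main__':
    s=snap('wrist'); print(meas(s).round(0).tolist())
    for nm,p in(('corner rim',(( -.1,-.1),(.1,-.1),(.1,.1)))),: print(proj(s,[cham(*q,.055) for q in p]).round(0).tolist())
    # inner rim corners measured by eye -> chamber frame
    print([ (tocham(x)*1000).round(1).tolist() for x in ray(s,[[382,98],[141,99]],.055)])
E
python3 mc.py
```

```text
strip [213. 164.] chamber mm ctr [ 53.5 -42.3] size [88.2 85.8] ang 89.7
strip [315. 158.] chamber mm ctr [-52.4 -47.5] size [103.3  55.3] ang 20.7
[[359.0, 109.0], [165.0, 110.0], [184.0, 289.0], [354.0, 290.0]]
[[368.0, 104.0], [142.0, 105.0], [167.0, 309.0]]
[[-111.9, -105.0], [100.7, -105.4]]
```

```bash
python3 - <<'E'
from h import *
s=snap('wrist','w3'); o=ctrl.get_obs(); print(o['qvel'].round(2), s['tvec'])
g=cv2.cvtColor(s['image'],cv2.COLOR_RGB2GRAY)
# chamber dark floor edges: floor/wall base lines
for v in (230,250,270):
    row=g[v].astype(int); print(v,[(u,row[u]) for u in range(150,390) if abs(row[u+2]-row[u-2])>40])
print([(v,int(g[v,300])) for v in range(85,125,2)])
a=s['image'][80:300,130:400]; cv2.imwrite('pics/w3z.png',cv2.resize(a,None,fx=2.9,fy=2.7,interpolation=cv2.INTER_CUBIC)[:,:,::-1])
E
```

```text
[-1.92  3.94  1.63  0.29  0.96  1.38] [ 0.41508138 -0.23163108  0.34725196]
230 [(150, np.int64(216)), (151, np.int64(188)), (153, np.int64(163)), (154, np.int64(218)), (155, np.int64(251)), (160, np.int64(254)), (161, np.int64(226)), (162, np.int64(179)), (163, np.int64(170)), (178, np.int64(160)), (179, np.int64(139)), (180, np.int64(89)), (181, np.int64(66)), (359, np.int64(53)), (360, np.int64(62)), (361, np.int64(101)), (362, np.int64(149)), (363, np.int64(176)), (367, np.int64(176)), (368, np.int64(213)), (369, np.int64(230)), (372, np.int64(233)), (373, np.int64(227)), (374, np.int64(184)), (375, np.int64(127)), (376, np.int64(127))]
250 [(152, np.int64(218)), (153, np.int64(200)), (154, np.int64(154)), (156, np.int64(175)), (157, np.int64(239)), (158, np.int64(254)), (162, np.int64(255)), (163, np.int64(244)), (164, np.int64(183)), (165, np.int64(159)), (180, np.int64(157)), (181, np.int64(134)), (182, np.int64(85)), (183, np.int64(61)), (359, np.int64(54)), (360, np.int64(85)), (361, np.int64(139)), (362, np.int64(175)), (363, np.int64(183)), (364, np.int64(185)), (365, np.i
[... 327 characters left out ...]
66, np.int64(211)), (167, np.int64(162)), (168, np.int64(154)), (182, np.int64(156)), (183, np.int64(133)), (184, np.int64(81)), (185, np.int64(42)), (186, np.int64(35)), (358, np.int64(55)), (359, np.int64(85)), (360, np.int64(142)), (361, np.int64(176)), (362, np.int64(184)), (363, np.int64(183)), (364, np.int64(192)), (365, np.int64(234)), (366, np.int64(254)), (371, np.int64(255)), (372, np.int64(250)), (373, np.int64(193)), (374, np.int64(158)), (375, np.int64(159))]
[(85, 146), (87, 144), (89, 146), (91, 143), (93, 143), (95, 239), (97, 255), (99, 255), (101, 255), (103, 252), (105, 146), (107, 74), (109, 68), (111, 68), (113, 68), (115, 69), (117, 68), (119, 68), (121, 68), (123, 68)]
```

View pics/w3z.png

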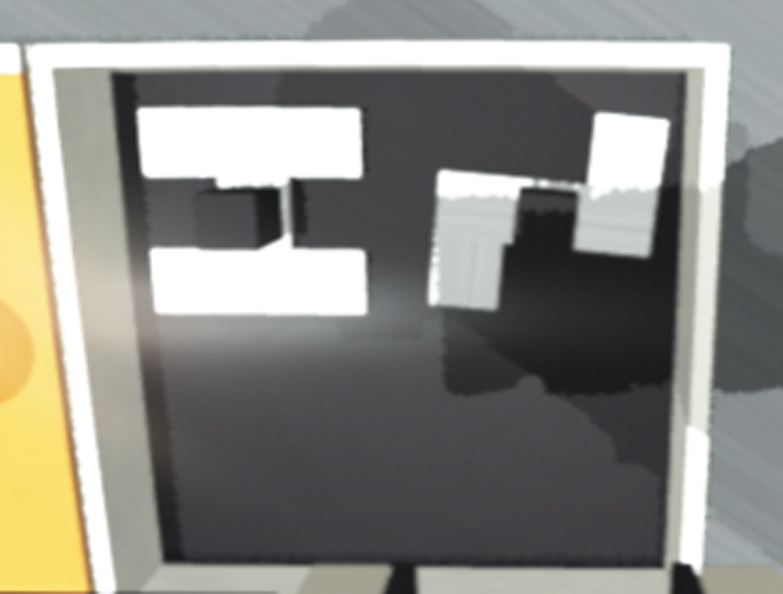

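Emit:
servo_tool(
  deltas=[
    [[0,0,0],[0,0,0],6],
    [[0,0,0],[0,0,0],6],
    [[0,0,0],[0,0,0],6],
  ],
)

```text
clock: 5.4
tool_pos: [0.3997, -0.2309, 0.2414]
orientation: [130.1, 89.8, -105.5]
force: [0.7, -0.4, 0.6]
opening: 0.0571
```

```bash
python3 - <<'E'
from h import *
s=snap('wrist'); 
g=cv2.cvtColor(s['image'],cv2.COLOR_RGB2GRAY)
def edges(line,lo,hi,th=40): 
    d=np.abs(np.r_[0,0,line[4:].astype(int)-line[:-4],0,0]); return [u for u in range(lo,hi) if d[u]>th and d[u]==d[u-3:u+4].max()]
for v in (230,270):
    e=edges(g[v],150,390); print(v,e,[(u,(tocham(ray(s,[u,v],z)[0])*1000).round(1).tolist(),z) for u in e for z in(.006,.055)])
e=edges(g[:,300],80,130); print(e,[(tocham(ray(s,[300,v],.055)[0])*1000).round(1).tolist() for v in e])
# carriers
m=cv2.inRange(g,140,255); 
b=proj(s,np.array([cham(*p,.012) for p in((-.093,-.097),(.088,-.097),(.088,.0),(-.093,.0))]))
mk=np.zeros(m.shape,np.uint8); cv2.fillConvexPoly(mk,b.round().astype(int),255); m&=mk
n,l,st,ce=cv2.connectedComponentsWithStats(m)
for i in range(1,n):
    if st[i,4]<150: continue
    k=np.argwhere(l==i)[:,::-1].astype(float); c=np.array([tocham(x) for x in ray(s,k,.012)])*1000
    bx=cv2.boxPoints(cv2.minAreaRect(c.astype(np.float32))); print(st[i],np.round(bx,1).tolist(),bx.mean(0))
dk=cv2.inRange(g,0,45)&mk
print(ctrl.get_obs()['qvel'].round(2))
E
```

```text
230 [156, 163, 181, 363, 370, 376] [(156, [127.2, 29.9], 0.006), (156, [105.1, 16.1], 0.055), (163, [119.3, 29.9], 0.006), (163, [98.2, 16.1], 0.055), (181, [99.1, 29.8], 0.006), (181, [80.5, 16.1], 0.055), (363, [-100.4, 28.9], 0.006), (363, [-94.3, 15.3], 0.055), (370, [-108.0, 28.9], 0.006), (370, [-101.0, 15.3], 0.055), (376, [-114.6, 28.8], 0.006), (376, [-106.7, 15.2], 0.055)]
270 [161, 167, 168, 185, 362, 367, 375] [(161, [127.3, 77.2], 0.006), (161, [105.2, 57.6], 0.055), (167, [120.3, 77.1], 0.006), (167, [99.1, 57.5], 0.055), (168, [119.2, 77.1], 0.006), (168, [98.0, 57.5], 0.055), (185, [99.4, 76.9], 0.006), (185, [80.8, 57.4], 0.055), (362, [-101.2, 75.6], 0.006), (362, [-95.0, 56.2], 0.055), (367, [-106.8, 75.6], 0.006), (367, [-99.9, 56.2], 0.055), (375, [-115.9, 75.6], 0.006), (375, [-107.8, 56.2], 0.055)]
[94, 105] [[-35.2, -106.6], [-35.1, -97.5]]
[ 179  119   80   86 4337] [[10.600000381469727, -0.800000011920929], [11.0, -87.0999984741211], [88.30000305175781, -86.69999694824219], [87.9000015258789, -0.4000000059604645]] [ 49.449314 -43.73743 ]
[ 279  122   83   73 2651] [[-109.5, -39.900001525878906], [-89.9000015258789, -91.4000015258789], [5.300000190734863, -55.099998474121094], [-14.300000190734863, -3.5999999046325684]] [-52.135597 -47.509796]
[ 0.03 -0.06 -0.07 -0.13  0.06  0.04]
```

Chamber calibration agrees within 1 mm. The H is at chamber (49.5, −49) mm. The Z4 at (−52, −47.5) can stay. Picking up the H.

```bash
python3 - <<'E'
from h import *
p=plan(cham(.0495,-.049,.12),124.3); p=plan(cham(.0495,-.049,.019),124.3,start=p)
p=plan(cham(.0495,-.049,.16),124.3,start=p)
E
```

```text
turn [0.11, -0.14, -0.19] shift cm [12.17, 4.86, -9.96] psi 124.4 -> 124.3 rows 3.3 j [-5.0, -1.0, -24.0, 0.0, -67.0, -50.0]
turn [0.0, 0.0, 0.0] shift cm [10.1, 0.0, 0.0] psi 124.3 -> 124.3 rows 2.0 j [-5.0, -1.0, -24.0, 0.0, -67.0, -50.0]
turn [0.0, 0.0, 0.0] shift cm [-14.1, 0.0, 0.0] psi 124.3 -> 124.3 rows 2.8 j [-5.0, -1.0, -24.0, 0.0, -67.0, -50.0]
```

Emit:
servo_tool(
  deltas=[
    [[0,0,0],[9,4.9,-10],4],
    [[0,0,0],[12.2,4.9,-10],4],
    [[0,0,0],[12.2,4.9,-10],4],
    [[0,0,0],[12.2,4.9,-10],4],
    [[0,0,0],[12.2,4.9,-10],4],
  ],
)

```text
clock: 5.95
tool_pos: [0.4139, -0.3426, 0.1163]
orientation: [69.3, 89.6, -166.4]
force: [0.8, 0.2, 0.3]
opening: 0.0403
```

```bash
python3 - <<'E'
from h import *
s=snap('wrist','w4'); p=plan(cham(.0495,-.049,.019),124.3)
E
```

```text
turn [-0.0, 0.02, -0.33] shift cm [9.92, -0.2, 0.04] psi 124.3 -> 124.3 rows 2.0 j [-18.0, 13.0, -25.0, 0.0, -52.0, -37.0]
```

View pics/w4.png

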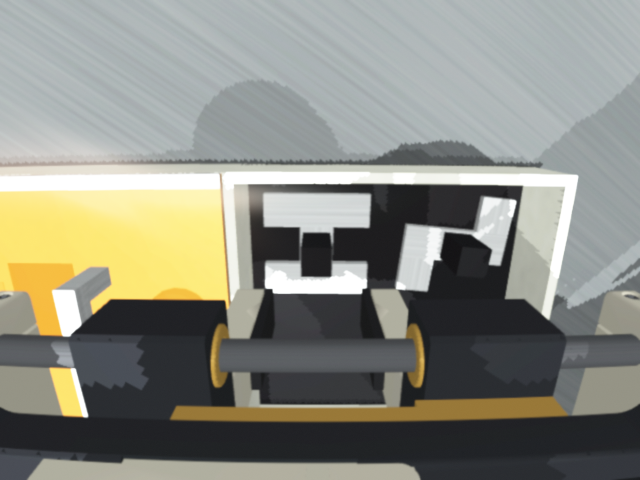

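H's stud sits at (317,252), in line with the finger midpoint. The Z4 is on the right. Descending and gripping.

Emit:
servo_tool(
  deltas=[
    [[0,0,0],[5,-0.2,0],4],
    [[0,0,0],[9.8,-0.2,0],4],
    [[0,0,0],[9.8,-0.2,0],4],
    [[0,0,0],[9.8,-0.2,0],4],
    [[0,0,0],[9.8,-0.2,0],1],
  ],
)

```text
clock: 6.5
tool_pos: [0.4182, -0.3419, 0.0234]
orientation: [136.5, 89.7, -99.1]
force: [-1.0, -0.9, 0.5]
opening: 0.0362
```

Emit:
servo_tool(
  deltas=[
    [[0,0,0],[0,0,0],1],
    [[0,0,0],[0,0,0],1],
    [[0,0,0],[0,0,0],1],
    [[0,0,0],[-5,0,0],1],
    [[0,0,0],[-10,0,0],1],
  ],
)

```text
clock: 7.0
tool_pos: [0.4172, -0.341, 0.1243]
orientation: [104.7, 89.7, -130.9]
force: [1.9, -0.7, -0.3]
opening: 0.0199
```

```bash
python3 - <<'E'
from h import *
print(ctrl.get_obs()['opening'],ctrl.get_obs()['force'])
p=plan((.45,-.05,.17),0); p=plan((.42,.371,.16),180,start=p); 
E
```

```text
0.01989227753433805 [ 1.85350078 -0.7270426  -0.28310467]
turn [-55.63, 0.07, -0.31] shift cm [-4.7, -19.11, 22.17] psi 124.4 -> 180 rows 6.5 j [-18.0, 13.0, -25.0, 0.0, -52.0, -38.0]
turn [0.0, 0.0, 0.0] shift cm [1.0, -42.1, 3.0] psi 180 -> 180 rows 8.4 j [-18.0, 13.0, -25.0, 0.0, -52.0, -38.0]
```

Emit:
servo_tool(
  deltas=[
    [[-42,0,0],[-4.7,-15,17.4],1],
    [[-42,0,0],[-4.7,-15,17.4],1],
    [[-42,0,0],[-4.7,-15,17.4],1],
    [[-42,0,0],[-4.7,-15,17.4],1],
    [[-42,0,0],[-4.7,-15,17.4],1],
  ],
)

```text
clock: 7.5
tool_pos: [0.4431, -0.1102, 0.172]
orientation: [91.9, 89.8, -101.4]
force: [0.8, 0.0, -0.5]
opening: 0.0199
```

```bash
python3 - <<'E'
from h import *
p=plan((.45,.15,.16),180);p=plan((.42,.372,.13),180,start=p); 
E
```

```text
turn [-13.24, 0.02, -0.19] shift cm [1.11, -25.49, 5.29] psi 166.8 -> 180 rows 5.2 j [11.0, 2.0, -30.0, 0.0, -57.0, -24.0]
turn [0.0, 0.0, 0.0] shift cm [3.0, -22.2, 3.0] psi 180 -> 180 rows 4.5 j [11.0, 2.0, -30.0, 0.0, -57.0, -24.0]
```

Emit:
servo_tool(
  deltas=[
    [[-13.2,0,0],[0.5,-24.5,5.2],1],
    [[-13.2,0,0],[0.5,-24.5,5.2],1],
    [[-13.2,0,0],[0.5,-24.5,5.2],1],
    [[-13.2,0,0],[0.5,-24.5,5.2],1],
    [[-13.2,0,0],[0.5,-24.5,5.2],1],
  ],
)

```text
clock: 8.0
tool_pos: [0.4481, 0.1395, 0.1673]
orientation: [115.5, 89.9, -64.6]
force: [1.7, -0.3, -1.4]
opening: 0.0194
```

```bash
python3 - <<'E'
from h import *
p=plan((.42,.372,.13),180); 
E
```

```text
turn [-0.02, -0.05, -0.11] shift cm [3.68, -23.26, 2.82] psi 180.0 -> 180 rows 4.7 j [42.0, 4.0, -29.0, 0.0, -57.0, -42.0]
```

Emit:
servo_tool(
  deltas=[
    [[0,0,0],[0,-23.3,2.8],1],
    [[0,0,0],[0,-23.3,2.8],1],
    [[0,0,0],[1,-23.3,2.8],1],
    [[0,0,0],[3.7,-23.3,2.8],1],
    [[0,0,0],[3.7,-23.3,2.8],1],
  ],
)

```text
clock: 8.5
tool_pos: [0.4196, 0.3751, 0.1304]
orientation: [-174.0, 89.9, 6.0]
force: [0.7, -0.8, -1.1]
opening: 0.0199
```

```bash
python3 - <<'E'
from h import *
p=plan((.42,.372,.018),180); 
E
```

```text
turn [0.03, -0.11, 0.01] shift cm [11.24, 0.31, -0.02] psi -180.0 -> -180 rows 2.2 j [62.0, 15.0, -21.0, 0.0, -54.0, -62.0]
```

Emit:
servo_tool(
  deltas=[
    [[0,0,0],[5,0.3,0],1],
    [[0,0,0],[9,0.3,0],1],
    [[0,0,0],[10.8,0.3,0],1],
    [[0,0,0],[10.8,0.3,0],1],
    [[0,0,0],[10.8,0.3,0],1],
  ],
)

```text
clock: 9.0
tool_pos: [0.4198, 0.3722, 0.0226]
orientation: [-174.9, 89.9, 5.2]
force: [0.3, 1.1, -1.4]
opening: 0.0197
```

Emit:
servo_tool(
  deltas=[
    [[0,0,0],[0.2,0,0],1],
    [[0,0,0],[0.2,0,0],4],
    [[0,0,0],[0.2,0,0],4],
    [[0,0,0],[0.2,0,0],4],
    [[0,0,0],[-5,0,0],4],
  ],
)

```text
clock: 9.5
tool_pos: [0.4173, 0.3686, 0.0656]
orientation: [63.9, 89.4, -116.2]
force: [1.4, 0.9, 0.2]
opening: 0.0391
```

```bash
python3 - <<'E'
from h import *
s=snap('top','top1'); im=s['image']; hsv=cv2.cvtColor(im,cv2.COLOR_RGB2HSV)
m=cv2.inRange(hsv,(0,0,0),(180,255,60)); m[:150]=0;m[300:]=0;m[:,:235]=0;m[:,360:]=0
n,l,st,ce=cv2.connectedComponentsWithStats(m)
for i in range(1,n):
    if st[i,4]>50: print('stud',ce[i].round(1),st[i,4],ray(s,ce[i],.035)[0].round(4))
cv2.imwrite('pics/top1z.png',cv2.resize(im[140:340,100:370],None,fx=2.9,fy=2.9,interpolation=cv2.INTER_CUBIC)[:,:,::-1])
print(ctrl.get_obs()['clock'])
E
```

```text
stud [332.1 177.1] 94 [0.639  0.0175 0.035 ]
stud [281.9 183.9] 95 [0.6214 0.1311 0.035 ]
stud [334.1 218.5] 85 [0.5438 0.0123 0.035 ]
stud [279.3 224.3] 82 [0.5291 0.1351 0.035 ]
stud [334.2 261.1] 79 [0.448  0.0115 0.035 ]
9.55
```

View pics/top1z.png

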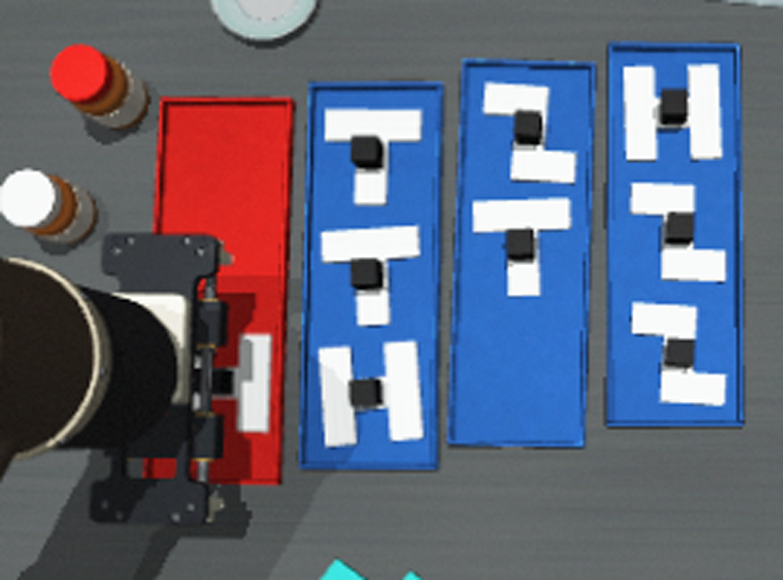

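The H lies in the red tray at (255,383). The bins are unchanged, and the Zs are at (528,128), (680,228) and (680,353) in this crop. Computing the Z poses from their plates.

```bash
cat > zs.py <<'E'
from h import *
def zs(s):
    im=s['image']; hsv=cv2.cvtColor(im,cv2.COLOR_RGB2HSV)
    w=cv2.inRange(hsv,(0,0,150),(180,60,255)); w[:150]=0;w[300:]=0;w[:,:203]=0;w[:,360:]=0
    k=cv2.inRange(hsv,(0,0,0),(180,255,60)); k[:150]=0;k[300:]=0;k[:,:203]=0;k[:,360:]=0
    n,l,st,ce=cv2.connectedComponentsWithStats(k)
    for i in range(1,n):
        if not 60<st[i,4]<130: continue
        c=ce[i]; sel=np.argwhere((w>0)|(l==i))[:,::-1].astype(float); sel=sel[np.abs(sel-c).max(1)<24]
        sel=sel[[w[int(y),int(x)]>0 for x,y in sel]]
        P=ray(s,sel,.0095)[:,:2]; 
        r=cv2.minAreaRect(P.astype(np.float32)*1000)
        A=cv2.connectedComponentsWithStats(((w>0)&(np.hypot(*(np.indices(w.shape)[::-1]-c[:,None,None]))<26)).astype(np.uint8))
        strips=[]
        for j in range(1,A[0]):
            if A[2][j,4]>60:
                rr=cv2.minAreaRect(ray(s,np.argwhere(A[1]==j)[:,::-1].astype(float),.0095)[:,:2].astype(np.float32)*1000)
                b=cv2.boxPoints(rr); e=max([b[1]-b[0],b[2]-b[1]],key=np.linalg.norm); strips.append((np.round(rr[0]).tolist(),np.round(sorted(rr[1])).tolist(),round(float((np.degrees(np.arctan2(e[1],e[0]))+45)%90-45),1)))
        print('stud',ray(s,c,.033)[0][:2].round(4),'box ctr',(np.array(r[0])/1000).round(4),'mid',((P.min(0)+P.max(0))/2).round(4),strips)
if __name__=='__main__':
    zs(snap('top'))
    plan((.6215,.132,.16),180)
E
python3 zs.py
```

```text
stud [0.6395 0.0175] box ctr [0.6421 0.0179] mid [0.6432 0.0178] [([641.0, 42.0], [28.0, 74.0], 0.9), ([643.0, -5.0], [30.0, 77.0], 2.8)]
stud [0.6218 0.1313] box ctr [0.6239 0.1316] mid [0.6235 0.1316] [([641.0, 144.0], [44.0, 50.0], -4.0), ([599.0, 120.0], [28.0, 50.0], -5.0)]
stud [0.6004 0.2568] box ctr [0.6018 0.2578] mid [0.602  0.2581] [([602.0, 258.0], [75.0, 75.0], 0.6)]
stud [0.544  0.0123] box ctr [0.5452 0.0128] mid [0.5453 0.0124] [([568.0, 26.0], [30.0, 47.0], -3.3), ([521.0, 1.0], [28.0, 48.0], 0.5)]
stud [0.5295 0.1351] box ctr [0.5403 0.1355] mid [0.5406 0.136 ] [([554.0, 137.0], [28.0, 76.0], 0.8), ([508.0, 135.0], [23.0, 28.0], 1.1)]
stud [0.5052 0.2538] box ctr [0.4991 0.255 ] mid [0.4998 0.2559] [([507.0, 255.0], [76.0, 76.0], 2.1)]
stud [0.448  0.0113] box ctr [0.4481 0.0115] mid [0.4476 0.0117] [([471.0, 23.0], [30.0, 48.0], 0.6), ([423.0, 0.0], [27.0, 49.0], -3.0)]
stud [0.4144 0.2524] box ctr [0.4232 0.2534] mid [0.4216 0.2525] [([416.0, 231.0], [33.0, 76.0], 5.7), ([412.0, 278.0], [24.0, 76.0], 5.2)]
turn [0.13, -0.42, 0.38] shift cm [-8.42, 24.31, -19.96] psi -179.9 -> -180 rows 6.5 j [62.0, 18.0, -25.0, 0.0, -46.0, -62.0]
```

Emit:
servo_tool(
  deltas=[
    [[4,0,0],[-9,5,-4],4],
    [[4.5,0,0],[-9.4,23.7,-20.6],4],
    [[4.5,0,0],[-9.4,23.7,-20.6],4],
    [[4.5,0,0],[-9.4,23.7,-20.6],4],
    [[4.5,0,0],[-9.4,23.7,-20.6],4],
  ],
)

```text
clock: 10.1
tool_pos: [0.5695, 0.2036, 0.153]
orientation: [-134.6, 89.3, 41.0]
force: [0.0, 1.2, -0.6]
opening: 0.0406
```

```bash
python3 - <<'E'
from h import *
plan((.623,.1315,.11),175.5)
E
```

```text
turn [0.16, -0.47, 0.48] shift cm [4.3, 6.82, -5.84] psi 175.7 -> 175.5 rows 2.0 j [38.0, 17.0, -15.0, -0.0, -58.0, -42.0]
```

Emit:
servo_tool(
  deltas=[
    [[0,-0.4,0.4],[4.3,6.8,-5.8],4],
    [[0,-0.4,0.4],[4.3,6.8,-5.8],4],
    [[0,-0.4,0.4],[4.3,6.8,-5.8],4],
    [[0,-0.4,0.4],[4.3,6.8,-5.8],4],
    [[0,-0.4,0.4],[4.3,6.8,-5.8],4],
  ],
)

```text
clock: 10.6
tool_pos: [0.6228, 0.1322, 0.1106]
orientation: [-139.7, 89.8, 36.0]
force: [-1.0, -0.1, -0.3]
opening: 0.0401
```

```bash
python3 - <<'E'
from h import *
s=snap('wrist','w5'); plan((.623,.1315,.019),175.5)
hsv=cv2.cvtColor(s['image'],cv2.COLOR_RGB2HSV); 
print('proj stud top corners',proj(s,[(.623+a,.1315+b,.0455) for a in(-.01,.01) for b in(-.01,.01)]).round(0).tolist())
E
```

```text
turn [0.21, -0.14, 0.12] shift cm [9.18, 0.14, -0.02] psi 175.7 -> 175.5 rows 1.8 j [30.0, 22.0, -13.0, -0.0, -55.0, -34.0]
proj stud top corners [[332.0, 240.0], [334.0, 270.0], [300.0, 242.0], [303.0, 272.0]]
```

View pics/w5.png

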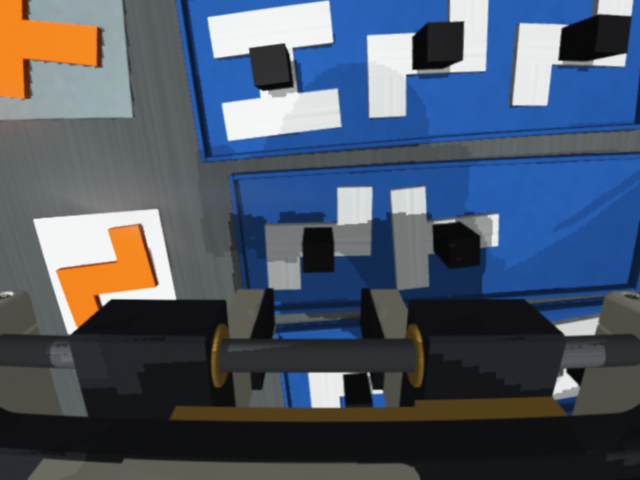

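```bash
python3 - <<'E'
from h import *
s=snap('wrist'); im=s['image']
a=im[180:310,240:400]; g=cv2.cvtColor(a,cv2.COLOR_RGB2GRAY)
print([(v+180,int(g[v,78])) for v in range(30,110,3)])
print('underside corners', proj(s,[(.623+x,.1315+y,.0095) for x,y in((-.038,.038),(.038,.038),(.038,-.038),(-.038,-.038))]).round(0).tolist())
# known-truth check: arm ends of plate by eye
print(ray(s,[[372,254],[373,187],[337,187],[265,225],[266,289],[299,290]],.0095).round(4).tolist())
E
```

```text
[(210, 68), (213, 41), (216, 39), (219, 41), (222, 78), (225, 107), (228, 12), (231, 10), (234, 11), (237, 10), (240, 11), (243, 12), (246, 13), (249, 14), (252, 12), (255, 13), (258, 13), (261, 13), (264, 14), (267, 13), (270, 18), (273, 52), (276, 51), (279, 51), (282, 50), (285, 51), (288, 52)]
underside corners [[371.0, 283.0], [271.0, 290.0], [259.0, 190.0], [368.0, 182.0]]
[[0.5836, 0.1464, 0.0095], [0.5814, 0.0971, 0.0095], [0.6064, 0.0953, 0.0095], [0.6594, 0.1188, 0.0095], [0.6645, 0.1688, 0.0095], [0.6396, 0.1714, 0.0095]]
```

The plate centre measured up close is (.6227, .133), which agrees with the top view. Descending.

Emit:
servo_tool(
  deltas=[
    [[0,0,0],[5,0,0],4],
    [[0,0,0],[9,0,0],4],
    [[0,0,0],[9,0,0],4],
    [[0,0,0],[9,0,0],4],
    [[0,0,0],[9,0,0],1],
  ],
)

```text
clock: 11.2
tool_pos: [0.6244, 0.1344, 0.0237]
orientation: [-148.4, 89.6, 27.5]
force: [-0.1, 0.3, 0.1]
opening: 0.0362
```

Emit:
servo_tool(
  deltas=[
    [[0,0,0],[0,0,0],1],
    [[0,0,0],[0,0,0],1],
    [[0,0,0],[0,0,0],1],
    [[0,0,0],[0,0,0],1],
    [[0,0,0],[-5,0,0],1],
  ],
)

```text
clock: 11.7
tool_pos: [0.6201, 0.1327, 0.0687]
orientation: [12.2, 89.8, -172.1]
force: [0.3, -0.0, -1.9]
opening: 0.0198
```

```bash
python3 - <<'E'
from h import *
print(ctrl.get_obs()['opening'])
p=plan((.52,-.05,.16),124.3); 
E
```

```text
0.019773448995794158
turn [51.45, 0.18, -0.14] shift cm [-9.09, 18.97, 8.66] psi 175.7 -> 124.3 rows 6.0 j [30.0, 25.0, -15.0, -0.0, -50.0, -34.0]
```

Emit:
servo_tool(
  deltas=[
    [[0,0,0],[-5,0,0],1],
    [[25,0,0],[-9.1,8,4],1],
    [[36,0,0],[-9.1,17,8],1],
    [[36,0,0],[-9.1,19,8.7],1],
    [[36,0,0],[-9.1,19,8.7],1],
  ],
)

```text
clock: 12.2
tool_pos: [0.5254, -0.0386, 0.1595]
orientation: [38.6, 89.9, 179.6]
force: [1.5, -0.9, -0.9]
opening: 0.0199
```

```bash
python3 - <<'E'
from h import *
p=plan(cham(.052,.052,.13),124.3);p=plan(cham(.052,-.05,.13),124.3)
E
```

```text
turn [16.74, 0.09, -0.09] shift cm [2.95, 20.81, -13.64] psi 141.0 -> 124.3 rows 5.0 j [17.0, 10.0, -23.0, -0.0, -57.0, -56.0]
turn [16.74, 0.09, -0.09] shift cm [2.97, 30.57, -10.7] psi 141.0 -> 124.3 rows 6.5 j [17.0, 10.0, -23.0, -0.0, -57.0, -56.0]
```

Emit:
servo_tool(
  deltas=[
    [[16.7,0,0],[1,20.8,-13.6],1],
    [[16.7,0,0],[1,20.8,-13.6],1],
    [[16.7,0,0],[1,20.8,-13.6],1],
    [[16.7,0,0],[3,20.8,-13.6],1],
    [[16.7,0,0],[3,20.8,-13.6],1],
  ],
)

```text
clock: 12.7
tool_pos: [0.5004, -0.2852, 0.1311]
orientation: [164.1, 90.0, -71.6]
force: [1.3, 1.2, -1.2]
opening: 0.0197
```

Emit:
servo_tool(
  deltas=[
    [[0,0,0],[0,0,0],1],
    [[0,0,0],[0,0,0],1],
  ],
)

```text
clock: 12.9
tool_pos: [0.4996, -0.2866, 0.131]
orientation: [112.3, 90.0, -123.5]
force: [0.7, 0.6, -1.0]
opening: 0.0201
```

```bash
python3 - <<'E'
from h import *
o,P,_,_=cur();print(tocham(P),P);p=plan(cham(.052,.052,.024),124.3)
E
```

```text
[0.05176787 0.05096927] [ 0.4995708  -0.28658015  0.13100867]
turn [-0.14, -0.01, -0.02] shift cm [10.7, -0.11, -0.02] psi 124.2 -> 124.3 rows 2.1 j [-10.0, 16.0, -19.0, 0.0, -55.0, -45.0]
```

Emit:
servo_tool(
  deltas=[
    [[0,0,0],[5,0,0],1],
    [[0,0,0],[9,0,0],1],
    [[0,0,0],[10.6,0,0],1],
    [[0,0,0],[10.7,0,0],1],
    [[0,0,0],[10.7,0,0],1],
  ],
)

```text
clock: 13.4
tool_pos: [0.5003, -0.2853, 0.0244]
orientation: [-168.5, 90.0, -44.2]
force: [-0.1, 0.3, -1.7]
opening: 0.0198
```

Emit:
servo_tool(
  deltas=[
    [[0,0,0],[0.1,0,0],1],
    [[0,0,0],[0.1,0,0],4],
    [[0,0,0],[0.1,0,0],4],
    [[0,0,0],[0.1,0,0],4],
    [[0,0,0],[-5,0,0],4],
  ],
)

```text
clock: 13.9
tool_pos: [0.496, -0.284, 0.0681]
orientation: [39.7, 89.3, 163.9]
force: [1.1, 0.3, -0.1]
opening: 0.0395
```

Emit:
servo_tool(
  deltas=[
    [[0,0,0],[-6,0,0],4],
    [[-10,0,0],[-9,-15,10],4],
    [[-20,0,0],[-9,-20,14],4],
    [[-30,0,0],[-9,-20,14],4],
    [[-40,0,0],[-9,-20,14],4],
  ],
)

```text
clock: 14.4
tool_pos: [0.568, -0.0979, 0.1527]
orientation: [2.6, 89.4, 161.5]
force: [1.9, -0.3, 0.3]
opening: 0.0401
```

```bash
python3 zs.py; python3 - <<'E'
from h import *
o,P,_,_=cur();print(P);p=plan((.545,.0126,.11),178.5)
E
```

```text
stud [0.6274 0.0012] box ctr [ 0.6473 -0.0162] mid [ 0.6473 -0.0161] [([664.0, -16.0], [19.0, 60.0], 0.2)]
stud [0.6004 0.2568] box ctr [0.6017 0.2694] mid [0.6018 0.2697] [([602.0, 269.0], [52.0, 75.0], 0.7)]
stud [0.5052 0.2538] box ctr [0.4991 0.255 ] mid [0.4998 0.2559] [([507.0, 255.0], [76.0, 76.0], 2.1)]
stud [0.4145 0.2523] box ctr [0.423  0.2533] mid [0.4216 0.2525] [([416.0, 231.0], [33.0, 76.0], 5.0), ([412.0, 279.0], [25.0, 76.0], 5.2)]
turn [-20.39, 0.4, 0.15] shift cm [-0.55, -22.8, 3.15] psi 159.6 -> 180 rows 4.6 j [10.0, 15.0, -17.0, -0.0, -58.0, -30.0]
[ 0.57157178 -0.09266311  0.15392576]
turn [-18.89, 0.4, 0.15] shift cm [4.45, -8.93, 6.13] psi 159.6 -> 178.5 rows 2.3 j [10.0, 15.0, -17.0, -0.0, -58.0, -30.0]
```

Emit:
servo_tool(
  deltas=[
    [[-18.9,0.4,0],[3.4,-8.9,6.1],4],
    [[-18.9,0.4,0],[3.4,-8.9,6.1],4],
    [[-18.9,0.4,0],[4.4,-8.9,6.1],4],
    [[-18.9,0.4,0],[4.4,-8.9,6.1],4],
    [[-18.9,0.4,0],[4.4,-8.9,6.1],4],
  ],
)

```text
clock: 14.95
tool_pos: [0.5451, 0.0123, 0.1106]
orientation: [-94.0, 89.9, 84.5]
force: [0.2, 0.9, 0.8]
opening: 0.04
```

```bash
python3 - <<'E'
from h import *
s=snap('wrist','w6'); plan((.545,.0126,.0205),178.5); print(cur()[1])
print(proj(s,[(.545+x,.0126+y,.0095) for x,y in((-.038,-.038),(.038,.038))]+[(.545,.0126,.0455)]).round(0).tolist())
E
```

```text
turn [-0.04, -0.05, 0.14] shift cm [9.05, -0.05, 0.06] psi 178.5 -> 178.5 rows 1.8 j [22.0, 14.0, -25.0, -0.0, -51.0, -23.0]
[0.54554292 0.01183331 0.11099255]
[[371.0, 187.0], [268.0, 289.0], [317.0, 257.0]]
```

View pics/w6.png

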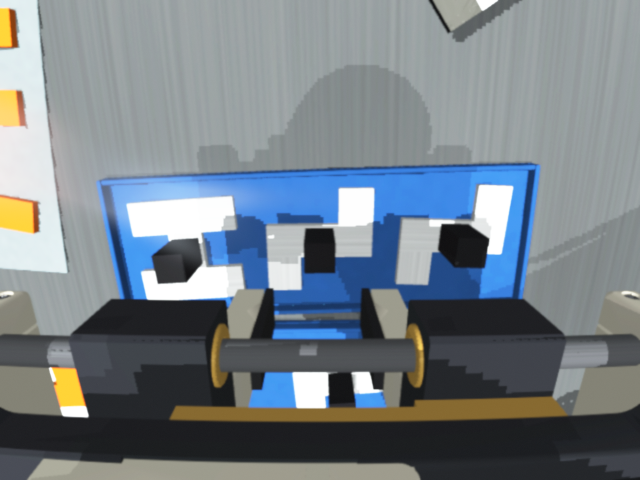

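Z2 spans (267–374, 188–290), which matches the predicted corners. Gripping it.

Emit:
servo_tool(
  deltas=[
    [[0,0,0],[5,0,0],4],
    [[0,0,0],[9,0,0],4],
    [[0,0,0],[9,0,0],4],
    [[0,0,0],[9,0,0],4],
    [[0,0,0],[9,0,0],1],
  ],
)

```text
clock: 15.5
tool_pos: [0.5475, 0.012, 0.0232]
orientation: [-141.7, 89.7, 36.7]
force: [0.5, -0.9, 0.2]
opening: 0.0362
```

Emit:
servo_tool(
  deltas=[
    [[0,0,0],[0,0,0],1],
    [[0,0,0],[0,0,0],1],
    [[0,0,0],[0,0,0],1],
    [[0,0,0],[0,0,0],1],
    [[0,0,0],[-5,0,0],1],
  ],
)

```text
clock: 16.0
tool_pos: [0.5434, 0.0109, 0.0691]
orientation: [-3.3, 89.7, 175.1]
force: [0.5, 0.4, -1.9]
opening: 0.0197
```

```bash
python3 - <<'E'
from h import *
print(ctrl.get_obs()['opening'])
p=plan((.5,-.12,.15),126)
E
```

```text
0.019664269927090094
turn [52.36, 0.32, -0.14] shift cm [-8.08, 13.2, 4.01] psi 178.4 -> 126 rows 6.1 j [22.0, 17.0, -27.0, -0.0, -46.0, -23.0]
```

Emit:
servo_tool(
  deltas=[
    [[0,0,0],[-5,0,0],1],
    [[17,0,0],[-8,5,1.5],1],
    [[25,0,0],[-8,9,2.5],1],
    [[34,0,0],[-8,13,4],1],
    [[43,0,0],[-8,13,4],1],
  ],
)

```text
clock: 16.5
tool_pos: [0.498, -0.1211, 0.1503]
orientation: [26.8, 89.7, 170.2]
force: [0.0, 1.1, -0.7]
opening: 0.0199
```

```bash
python3 - <<'E'
from h import *
p=plan(cham(-.052,.052,.13),124.3)
E
```

```text
turn [19.13, 0.23, -0.17] shift cm [2.05, 9.68, -0.23] psi 143.4 -> 124.3 rows 2.2 j [8.0, 9.0, -25.0, -0.0, -56.0, -45.0]
```

Emit:
servo_tool(
  deltas=[
    [[19,0,0],[1,9.7,-0.2],1],
    [[19,0,0],[2,9.7,-0.2],1],
    [[19,0,0],[2,9.7,-0.2],1],
    [[19,0,0],[2,9.7,-0.2],1],
    [[19,0,0],[2,9.7,-0.2],1],
  ],
)

```text
clock: 17.0
tool_pos: [0.4424, -0.2002, 0.1312]
orientation: [44.1, 89.8, 168.6]
force: [0.3, 0.7, -0.1]
opening: 0.0197
```

```bash
python3 - <<'E'
from h import *
o,P,_,_=cur();print(tocham(P),P);p=plan(cham(-.052,.052,.024),124.3)
E
```

```text
[-0.0518592   0.05235721] [ 0.44236607 -0.20016191  0.13124748]
turn [0.22, 0.14, -0.14] shift cm [10.72, 0.01, -0.01] psi 124.5 -> 124.3 rows 2.1 j [-1.0, 8.0, -30.0, -0.0, -52.0, -54.0]
```

Emit:
servo_tool(
  deltas=[
    [[0,0,0],[5,0,0],1],
    [[0,0,0],[9,0,0],1],
    [[0,0,0],[10.6,0,0],1],
    [[0,0,0],[10.7,0,0],1],
    [[0,0,0],[10.7,0,0],1],
  ],
)

```text
clock: 17.5
tool_pos: [0.443, -0.1992, 0.0241]
orientation: [46.1, 89.8, 170.7]
force: [0.7, 0.3, -1.5]
opening: 0.0196
```

Emit:
servo_tool(
  deltas=[
    [[0,0,0],[0.1,0,0],1],
    [[0,0,0],[0.1,0,0],4],
    [[0,0,0],[0.1,0,0],4],
    [[0,0,0],[0.1,0,0],4],
    [[0,0,0],[-5,0,0],4],
  ],
)

```text
clock: 18.0
tool_pos: [0.4391, -0.1988, 0.0686]
orientation: [48.2, 89.1, 172.8]
force: [1.1, 0.6, -0.6]
opening: 0.0392
```

```bash
python3 zs.py|tail -4; python3 - <<'E'
from h import *
p=plan((.448,.0115,.15),178.5)
E
```

```text
stud [0.5293 0.1352] box ctr [0.531  0.1365] mid [0.5312 0.1368] [([554.0, 137.0], [28.0, 76.0], 0.8), ([508.0, 135.0], [23.0, 28.0], 1.1)]
stud [0.5052 0.2538] box ctr [0.4991 0.255 ] mid [0.4998 0.2559] [([507.0, 255.0], [76.0, 76.0], 2.1)]
stud [0.4145 0.2523] box ctr [0.4231 0.2535] mid [0.4216 0.2525] [([416.0, 231.0], [33.0, 76.0], 5.7), ([412.0, 278.0], [25.0, 76.0], 6.2)]
turn [-55.21, 0.0, -0.08] shift cm [-8.13, -33.42, 17.2] psi 124.8 -> 180 rows 7.7 j [-1.0, 12.0, -34.0, 0.0, -45.0, -54.0]
turn [-53.71, -0.0, -0.08] shift cm [-7.1, -12.3, 17.2] psi 124.8 -> 178.5 rows 6.3 j [-1.0, 12.0, -34.0, 0.0, -45.0, -54.0]
```

Emit:
servo_tool(
  deltas=[
    [[0,0,0],[-5,0,0],4],
    [[-16,0,0],[-7.1,-4,5],4],
    [[-24,0,0],[-7.1,-8,9],4],
    [[-33,0,0],[-7.1,-11,14],4],
    [[-41,0,0],[-7.1,-12.3,17.2],4],
  ],
)

```text
clock: 18.55
tool_pos: [0.4506, -0.0033, 0.1508]
orientation: [-166.2, 89.9, -6.7]
force: [1.4, 0.0, -0.5]
opening: 0.0402
```

```bash
python3 - <<'E'
from h import *
p=plan((.448,.0115,.11),178.5)
E
```

```text
turn [-19.03, -0.13, 0.01] shift cm [4.08, -1.29, 0.77] psi 159.5 -> 178.5 rows 2.2 j [25.0, 3.0, -33.0, 0.0, -54.0, -45.0]
```

Emit:
servo_tool(
  deltas=[
    [[-19,0,0],[3,-1.3,0.8],4],
    [[-19,0,0],[4,-1.3,0.8],4],
    [[-19,0,0],[4,-1.3,0.8],4],
    [[-19,0,0],[4,-1.3,0.8],4],
    [[-19,0,0],[4,-1.3,0.8],4],
  ],
)

```text
clock: 19.05
tool_pos: [0.4481, 0.0117, 0.1112]
orientation: [-175.8, 89.8, 2.5]
force: [0.1, 0.0, -0.4]
opening: 0.0398
```

```bash
python3 - <<'E'
from h import *
s=snap('wrist','w7'); plan((.448,.0115,.0205),178.5)
print(proj(s,[(.448+x,.0115+y,.0095) for x,y in((-.038,-.038),(.038,.038))]).round(0).tolist())
E
```

```text
turn [-0.12, -0.18, 0.01] shift cm [9.07, 0.02, 0.04] psi 178.4 -> 178.5 rows 1.8 j [27.0, 6.0, -36.0, 0.0, -48.0, -29.0]
[[371.0, 186.0], [269.0, 289.0]]
```

View pics/w7.png

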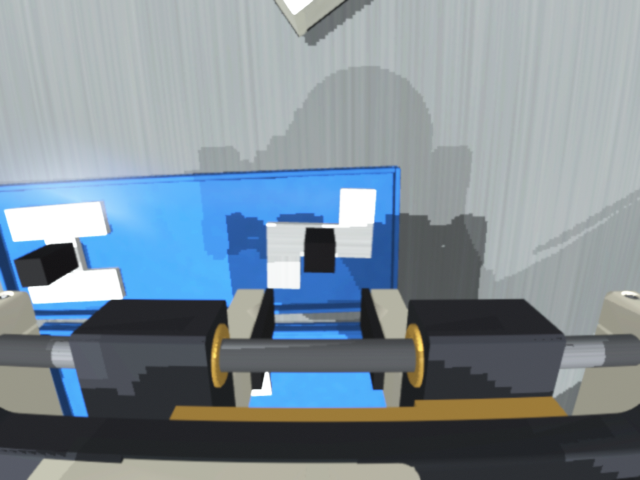

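The last Z spans (267–376, 189–289), again as predicted. Gripping it.

Emit:
servo_tool(
  deltas=[
    [[0,0,0],[5,0,0],4],
    [[0,0,0],[9,0,0],4],
    [[0,0,0],[9,0,0],4],
    [[0,0,0],[9,0,0],4],
    [[0,0,0],[9,0,0],1],
  ],
)

```text
clock: 19.6
tool_pos: [0.4499, 0.0121, 0.023]
orientation: [-167.9, 89.7, 10.5]
force: [-0.1, 0.8, -0.4]
opening: 0.0362
```

Emit:
servo_tool(
  deltas=[
    [[0,0,0],[0,0,0],1],
    [[0,0,0],[0,0,0],1],
    [[0,0,0],[0,0,0],1],
    [[0,0,0],[0,0,0],1],
    [[0,0,0],[-5,0,0],1],
  ],
)

```text
clock: 20.1
tool_pos: [0.4461, 0.0108, 0.0693]
orientation: [35.7, 89.7, -145.9]
force: [0.5, 1.2, -2.1]
opening: 0.0196
```

Emit:
servo_tool(
  deltas=[
    [[0,0,0],[-5,0,0],1],
    [[17,0,0],[-8,4,-1],1],
    [[25,0,0],[-8,8,-2],1],
    [[34,0,0],[-8,13,-3],1],
    [[42,0,0],[-8,18,-3],1],
  ],
)

```text
clock: 20.6
tool_pos: [0.4723, -0.1703, 0.1511]
orientation: [105.6, 89.8, -110.8]
force: [1.2, -0.2, -0.6]
opening: 0.02
```

```bash
python3 - <<'E'
from h import *
print(ctrl.get_obs()['opening'])
p=plan(cham(.052,-.050,.13),124.3)
E
```

```text
0.019999163476827217
turn [19.36, -0.07, -0.15] shift cm [2.16, 17.27, -5.75] psi 143.7 -> 124.3 rows 3.7 j [3.0, 8.0, -27.0, 0.0, -55.0, -39.0]
```

Emit:
servo_tool(
  deltas=[
    [[19.3,0,0],[0,17.3,-5.8],1],
    [[19.3,0,0],[0,17.3,-5.8],1],
    [[19.3,0,0],[1,17.3,-5.8],1],
    [[19.3,0,0],[2,17.3,-5.8],1],
    [[19.3,0,0],[2,17.3,-5.8],1],
  ],
)

```text
clock: 21.1
tool_pos: [0.4139, -0.3467, 0.1302]
orientation: [84.9, 89.8, -151.0]
force: [-0.2, 1.7, -1.6]
opening: 0.0198
```

Emit:
servo_tool(
  deltas=[
    [[0,0,0],[0,0,0],1],
    [[0,0,0],[0,0,0],1],
  ],
)

```text
clock: 21.3
tool_pos: [0.4139, -0.3465, 0.1306]
orientation: [88.6, 89.8, -147.3]
force: [0.5, -1.1, -1.5]
opening: 0.0197
```

```bash
python3 - <<'E'
from h import *
o,P,_,_=cur();print(tocham(P),P);p=plan(cham(.052,-.050,.024),124.3)
E
```

```text
[ 0.05304445 -0.05354185] [ 0.41392236 -0.34648464  0.1306149 ]
turn [-0.22, 0.0, -0.19] shift cm [10.66, -0.39, 0.1] psi 124.1 -> 124.3 rows 2.1 j [-19.0, 13.0, -24.0, 0.0, -53.0, -37.0]
```

Emit:
servo_tool(
  deltas=[
    [[0,0,0],[5,-0.4,0.1],1],
    [[0,0,0],[9,-0.4,0.1],1],
    [[0,0,0],[10.6,-0.4,0.1],1],
    [[0,0,0],[10.6,-0.4,0.1],1],
    [[0,0,0],[10.6,-0.4,0.1],1],
  ],
)

```text
clock: 21.8
tool_pos: [0.4173, -0.3427, 0.0249]
orientation: [96.6, 89.8, -139.2]
force: [0.4, -0.4, -0.4]
opening: 0.0199
```

Emit:
servo_tool(
  deltas=[
    [[0,0,0],[0.1,0,0],1],
    [[0,0,0],[0.1,0,0],4],
    [[0,0,0],[0.1,0,0],4],
    [[0,0,0],[0.1,0,0],4],
    [[0,0,0],[-5,0,0],4],
  ],
)

```text
clock: 22.3
tool_pos: [0.4135, -0.3408, 0.069]
orientation: [43.6, 89.2, 167.7]
force: [-0.3, -0.2, -0.5]
opening: 0.0396
```

Emit:
servo_tool(
  deltas=[
    [[0,0,0],[-5,0,0],4],
    [[0,0,0],[-10,0,0],4],
    [[0,0,0],[-17,-6,6],4],
    [[0,0,0],[-17,-9,10],4],
    [[0,0,0],[-17,-9,10],4],
  ],
)

```text
clock: 22.8
tool_pos: [0.4336, -0.2102, 0.2393]
orientation: [41.5, 89.3, 165.5]
force: [1.2, 0.4, 0.7]
opening: 0.04
```

```bash
python3 - <<'E'
from h import *
s=snap('wrist','w8'); o,P,_,_=cur(); print(tocham(P),P); plan(cham(.185,0,.17),124.3)
E
```

```text
[-0.05105667  0.04358057] [ 0.43556501 -0.20576718  0.24246891]
turn [-0.11, 0.34, -0.2] shift cm [7.12, 4.3, -23.65] psi 124.2 -> 124.3 rows 5.0 j [-2.0, 2.0, -21.0, -0.0, -68.0, -54.0]
```

View pics/w8.png

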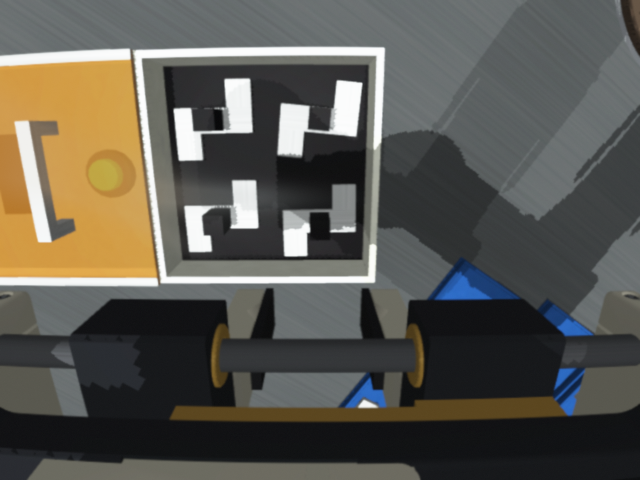

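All four Zs lie flat and separate in the chamber, and the handle is at (45,180). Going to shut the cover.

Emit:
servo_tool(
  deltas=[
    [[0,0.3,0],[7,4.3,-23.6],4],
    [[0,0.3,0],[7,4.3,-23.6],4],
    [[0,0.3,0],[7,4.3,-23.6],4],
    [[0,0.3,0],[7,4.3,-23.6],4],
    [[0,0.3,0],[7,4.3,-23.6],4],
  ],
)

```text
clock: 23.35
tool_pos: [0.5327, -0.4271, 0.1702]
orientation: [75.0, 89.8, -160.9]
force: [1.6, -0.1, 0.3]
opening: 0.0397
```

Emit:
servo_tool(
  deltas=[
    [[0,0,0],[0,0,0],4],
    [[0,0,0],[0,0,0],4],
  ],
)

```text
clock: 23.55
tool_pos: [0.5319, -0.428, 0.1683]
orientation: [56.1, 89.6, -179.8]
force: [-0.2, 0.8, -0.8]
opening: 0.0395
```

```bash
python3 - <<'E'
from h import *
o,P,_,_=cur(); print(tocham(P),P); plan(cham(.185,0,.078),124.3)
E
```

```text
[ 0.186839   -0.00194736] [ 0.53189853 -0.42799904  0.16827218]
turn [-0.24, 0.2, -0.3] shift cm [9.03, -0.24, 0.15] psi 124.1 -> 124.3 rows 1.8 j [-22.0, 24.0, -3.0, 0.0, -64.0, -34.0]
```

Emit:
servo_tool(
  deltas=[
    [[0,0,0],[5,-0.2,0.2],4],
    [[0,0,0],[9,-0.2,0.2],4],
    [[0,0,0],[9,-0.2,0.2],4],
    [[0,0,0],[9,-0.2,0.2],0.6],
    [[0,0,0],[9,-0.2,0.2],0.6],
  ],
)

```text
clock: 24.05
tool_pos: [0.5336, -0.4258, 0.0817]
orientation: [102.3, 89.8, -133.6]
force: [0.7, 0.2, 0.3]
opening: 0.029
```

Emit:
servo_tool(
  deltas=[
    [[0,0,0],[0,0,0],0.6],
    [[0,0,0],[0,0,0],0.6],
    [[0,0,0],[0,0,0],0.6],
  ],
)

```text
clock: 24.35
tool_pos: [0.5332, -0.4245, 0.0842]
orientation: [88.4, 89.9, -147.5]
force: [-4.4, 9.9, 11.1]
opening: 0.0115
```

```bash
python3 - <<'E'
from h import *
o,P,_,_=cur(); print(tocham(P),P,o['opening'],o['force']); plan(np.r_[cham(-.025,tocham(P)[1]),P[2]])
E
```

```text
[0.18466615 0.00115281] [ 0.53323697 -0.42445772  0.08423173] 0.011498872014515256 [-4.39875185  9.86044547 11.05962787]
turn [0.0, 0.0, -0.14] shift cm [0.0, 0.05, 20.97] psi 124.1 -> 124.1 rows 4.2 j [-22.0, 27.0, -8.0, 0.0, -54.0, -34.0]
```

Emit:
servo_tool(
  deltas=[
    [[0,0,0],[0,0,4],0.6],
    [[0,0,0],[0,0,8],0.6],
    [[0,0,0],[0,0,12],0.6],
    [[0,0,0],[0,0,16],0.6],
    [[0,0,0],[0,0,20],0.6],
  ],
)

```text
clock: 24.85
tool_pos: [0.4205, -0.2578, 0.0842]
orientation: [125.5, 89.9, -110.4]
force: [7.3, 1.9, -11.0]
opening: 0.0115
```

Emit:
servo_tool(
  deltas=[
    [[0,0,0],[0,0,0.6],0.6],
    [[0,0,0],[0,0,1],0.6],
  ],
)

```text
clock: 25.05
tool_pos: [0.4156, -0.2501, 0.0844]
orientation: [-175.2, 89.7, -51.0]
force: [10.7, -33.8, -38.4]
opening: 0.0117
```

```bash
python3 - <<'E'
from h import *
o,P,_,_=cur(); print(tocham(P),P,o['opening'],o['force'])
E
```

```text
[-0.02564405  0.00214796] [ 0.41563506 -0.25009842  0.08437163] 0.011718581749349566 [ 10.67482992 -33.75230445 -38.35998729]
```

Cover is at the shut stop (travel .210). Releasing.

Emit:
servo_tool(
  deltas=[
    [[0,0,0],[0,0,-0.05],4],
    [[0,0,0],[0,0,-0.05],4],
    [[0,0,0],[0,0,-0.05],4],
    [[0,0,0],[-4,0,-0.05],4],
    [[0,0,0],[-7,0,-0.05],0],
  ],
)

```text
clock: 25.55
tool_pos: [0.4158, -0.2505, 0.156]
orientation: [-179.0, 89.7, -54.8]
force: [0.4, -0.1, 0.6]
opening: 0.0351
```

```bash
python3 - <<'E'
from h import *
s=snap('top'); hsv=cv2.cvtColor(s['image'],cv2.COLOR_RGB2HSV)
m=cv2.inRange(hsv,(45,120,80),(75,255,255)); n,l,st,ce=cv2.connectedComponentsWithStats(m)
for i in range(1,n):
    if st[i,4]>60: print('green',ce[i],st[i,4],ray(s,ce[i],.052).round(4))
print(cham(.15,0)); plan(cham(.15,0,.14),124.3)
E
```

```text
[ 0.51276401 -0.39645899]
turn [-0.02, -0.63, 0.27] shift cm [2.3, 0.39, -17.26] psi 124.3 -> 124.3 rows 3.5 j [-8.0, 6.0, -28.0, 0.0, -55.0, -48.0]
```

Emit:
servo_tool(
  deltas=[
    [[0,0,0],[1.5,0.4,-17.3],0],
    [[0,0,0],[2,0.4,-17.3],0],
    [[0,0,0],[2,0.4,-17.3],0],
    [[0,0,0],[2,0.4,-17.3],0],
    [[0,0,0],[2,0.4,-17.3],0],
  ],
)

```text
clock: 26.1
tool_pos: [0.5141, -0.3996, 0.1415]
orientation: [-159.8, 89.4, -35.7]
force: [0.3, 0.2, -1.1]
opening: 0.0007
```

Emit:
servo_tool(
  deltas=[
    [[0,0,0],[0,0,0],0],
    [[0,0,0],[0,0,0],0],
    [[0,0,0],[0,0,0],0],
  ],
)

```text
clock: 26.4
tool_pos: [0.5139, -0.399, 0.1421]
orientation: [-159.0, 89.3, -34.8]
force: [0.2, -0.2, 0.6]
opening: 0.0003
```

```bash
python3 - <<'E'
from h import *
s=snap('wrist','w9'); o,P,_,_=cur(); print(tocham(P),P,o['opening']); plan(cham(.15,0,.055),124.3)
print(proj(s,[cham(.15,0,.052)]).round(0))
E
```

```text
[ 0.15273807 -0.00041732] [ 0.51396093 -0.3989567   0.14215893] 0.00022684421669839374
turn [-0.11, -0.63, 0.25] shift cm [8.71, -0.0, 0.37] psi 124.2 -> 124.3 rows 1.7 j [-21.0, 21.0, -10.0, 0.0, -58.0, -35.0]
[[322. 245.]]
```

View pics/w9.png

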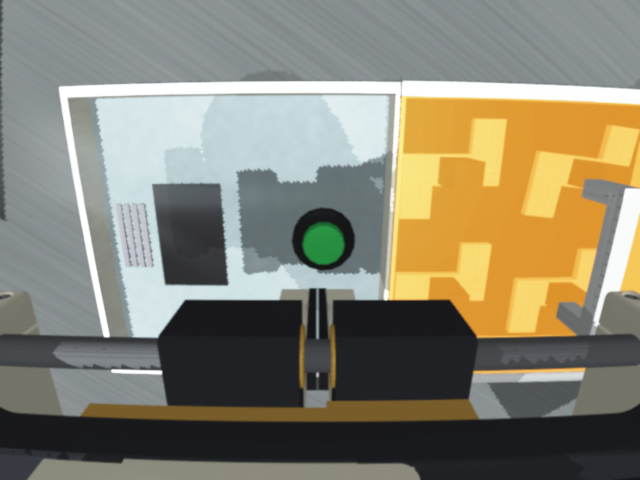

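The button at (323,243) matches the predicted (322,245), and the cover is shut against the chamber's edge. Pressing.

Emit:
servo_tool(
  deltas=[
    [[0,-0.6,0.2],[4,0,0.3],0],
    [[0,-0.6,0.2],[8,0,0.3],0],
    [[0,-0.6,0.2],[8.8,0,0.3],0],
    [[0,-0.6,0.2],[9.3,0,0.3],0],
    [[0,-0.6,0.2],[9.6,0,0.3],0],
  ],
)

```text
clock: 26.95
tool_pos: [0.5137, -0.3973, 0.0477]
orientation: [-149.2, 89.9, -25.0]
force: [-2.6, 1.6, 4.1]
opening: 0.0004
```

Emit:
servo_tool(
  deltas=[
    [[0,0,0],[0.2,0,0],0],
    [[0,0,0],[0.2,0,0],0],
    [[0,0,0],[0.2,0,0],0],
  ],
)

```text
clock: 27.25
tool_pos: [0.5142, -0.3976, 0.0471]
orientation: [-149.6, 89.8, -25.4]
force: [-2.2, 1.0, 4.3]
opening: 0.0006
```

Emit:
servo_tool(
  deltas=[
    [[0,0,0],[0.3,0,0],0],
    [[0,0,0],[0.4,0,0],0],
    [[0,0,0],[0.4,0,0],0],
    [[0,0,0],[0.4,0,0],0],
  ],
)

```text
clock: 27.65
tool_pos: [0.5146, -0.3978, 0.046]
orientation: [-154.5, 89.7, -30.2]
force: [-7.5, 7.0, 20.7]
opening: 0.0003
```

Force jumped to 20.7 N at z=.046, so the button has bottomed. Retreating and doing the final check.

Emit:
servo_tool(
  deltas=[
    [[0,0,0],[-3,0,0],0],
    [[0,0,0],[-8,0,0],0],
    [[0,0,0],[-15,0,0],0],
    [[0,0,0],[-18,-5,0],0],
    [[0,0,0],[-18,-9,0],0],
  ],
)

```text
clock: 28.15
tool_pos: [0.5846, -0.3521, 0.2312]
orientation: [-149.6, 89.1, -25.5]
force: [1.6, -1.0, 0.4]
opening: 0.0006
```

Emit:
servo_tool(
  deltas=[
    [[0,0,0],[0,-20,8],0],
    [[0,0,0],[0,-20,8],0],
    [[0,0,0],[0,-20,8],0],
    [[0,0,0],[0,-20,8],0],
    [[0,0,0],[0,-20,8],0],
  ],
)

```text
clock: 28.65
tool_pos: [0.7082, -0.1694, 0.2315]
orientation: [-145.7, 89.0, -21.4]
force: [-1.6, -0.9, -0.8]
opening: -0.0001
```

```bash
python3 - <<'E'
from h import *
a=snap('top')['image']; b=snap('side')['image']
cv2.imwrite('pics/fin.png',np.hstack([cv2.resize(a[100:400,80:620],(400,222)),cv2.resize(b[140:,180:460],(330,400))[:222*2][:400] if 0 else cv2.resize(b[140:480,180:460],(183,222))])[:,:,::-1])
cv2.imwrite('pics/fin.png',np.vstack([cv2.resize(a[140:345,120:620],(800,328)),cv2.resize(b[150:400,150:610],(480,261))[:,:].copy() if 0 else cv2.copyMakeBorder(cv2.resize(b[150:480,180:480],(247,272)),0,0,0,553,cv2.BORDER_CONSTANT)])[:,:,::-1])
print(cur()[1])
E
```

```text
[ 0.70704461 -0.17102035  0.23119846]
```

View pics/fin.png

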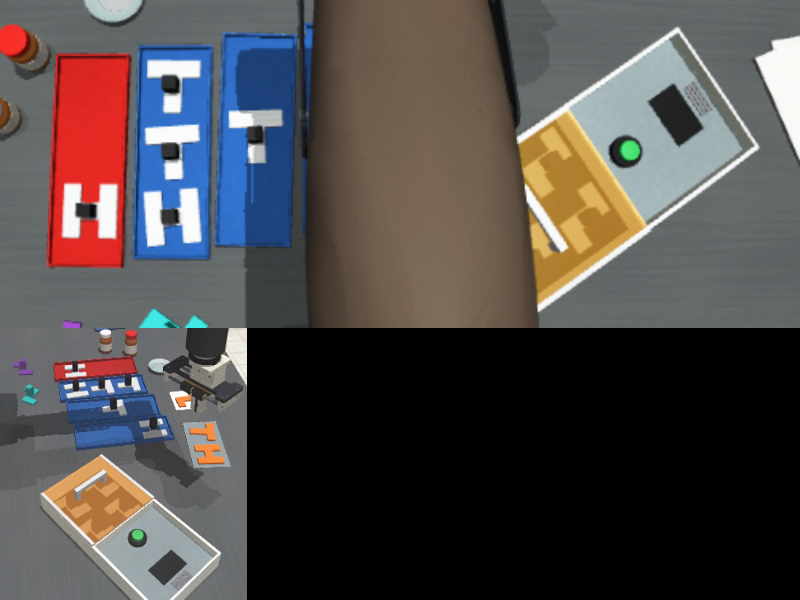

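The final views show the H flat in the red tray, T/T/H, T and H left in the bins, and the cover shut over four Zs. The button is up and clear, and the jars and dish are in place. Handing in.

```bash
python3 -c "
from plant import ctrl; print(ctrl.close_job())"
```

```text
the job is handed in; nothing more can be done
None
```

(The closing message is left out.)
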